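# Set the tamping press to the gauge blade

## Task

Take the gauge blade by its upright handle and slide it in flat under the foot of the bench tamping press, then turn the crank wheel on top until the foot just drags on the blade: a pull of about 5 N should slide it, neither loose nor clamped. Leave the gauge lying in there, at least up to the middle of the foot, and leave the portafilter, jug and cup where they stand.

Things in the scene. Friction and masses are not known exactly. Their poses are not given: they have to be found in the camera images.
- press: Bench tamping press, fixed. Origin on the counter under the vertical screw axis, z up; the gauge goes in along its +x, from the -x side (nearer the robot). Base plate 220 x 170 x 18 mm (x -150 to +70). Two posts of 22 mm diameter at y = -68 and +68 mm carry the crosshead (50 mm in x, 170 mm in y, 115 to 147 mm above the counter).
- bed_entry (a point): Middle of the near (-x) edge of the press's flat aluminium bed, 150 mm from the screw axis; axes as the press. The bed is 200 mm long (x) and 70 mm wide. This point is 36 mm above the counter; the bed's top is 0 to 1.5 mm higher than that, different at each start.
- crosshead (a point): Point on the screw axis at the crosshead's underside. Below it hangs the steel foot, a disc of 58 mm diameter, lower edge bevelled (flat sole 50 mm). At the start the sole is 2 to 6.7 mm higher than the top of a gauge lying on the bed; how much must be felt. The foot is sprung: 7 N per mm that the screw goes on after the sole has met the blade (spring travel 8 mm).
- wheel_centre (a point): Centre of the upper face of the steel crank wheel (104 mm diameter) on the screw axis, 175 mm above the counter; a hub of 36 mm diameter stands 5 mm above the face. Clockwise from above lowers the foot 8 mm per turn, counter-clockwise raises it. Stiff thread: 3 N at the crank, stays where it is left. From the start it can go at least 1 turn down and 0.4 turn up.
- crank_mid (a point): Middle of the crank handle, an upright black round grip of 17 mm diameter and 52 mm height on the wheel, 42 mm from the screw axis. The point is 206 mm above the counter, 22 mm below the grip's top, 30 mm above its foot. The grip spins freely on its pin, so it can be held tight and led round a circle without turning the hand; its rubber bush gives sideways 1 mm per 3 N, 5 mm at most.
- gauge_handle (a point): Gauge blade, loose, 0.2 kg, lying flat. This point is the middle of its upright black handle block, 40 mm long (x) x 24 mm wide (y) x 52 mm high (6 to 58 mm above the gauge's underside); the point is 32 mm above the underside. The gauge's x runs along the blade to the tip, y across, z up.
- gauge_tip (a point): Middle of the front end of the gauge's steel blade. The blade is 30 mm wide and 6 mm thick, its underside flush with the underside of the gauge; it reaches from 20 mm behind the handle's middle to this end, 135 mm ahead of it. Dry friction on bed and foot is about 0.6 (0.5 to 0.7).
- gauge: The gauge blade as a whole: origin at its underside, straight below the middle of the handle, axes as at gauge_handle.
- portafilter: Bystander: steel portafilter head of 68 mm diameter and 44 mm height with a black handle out to 165 mm along its x. Origin under the head's centre. Gauge and portafilter lie left and right of the press, either way round.
- jug: Bystander: steel milk jug, 84 mm diameter, 100 mm high, handle on its +y side. Origin under its centre.
- cup: Bystander: white cup, 80 mm diameter, 60 mm high, handle on its +y side. Origin under its centre.
Things that resemble listed ones, but are neither listed nor needed, are in the scene too. Leave any blue look-alike of the gauge alone.

How it is judged (in metres and radians):
On the way, in this order (a step that is already met when the one before it is completed fails the run):
1. the gauge blade lies under the foot, which is still clear of it (x of gauge_tip in the frame of press above -0.002 m and y of gauge_tip in the frame of press between -0.02 and 0.02 m and height (world z) of gauge_tip below 0.05 m and contact force between press and gauge below 0.3 N), for 0.2 s.
2. the foot has come down onto the blade (contact force between press and gauge above 1.5 N), for 0.2 s.
At the end, for the whole second after the job is handed in: The gauge lies still and flat on the bed (tilt under 0.08 rad), its blade's end past the screw axis (2 mm allowance) and within 20 mm of the middle line, and the foot presses on it with 1.5 to 9 N (a drag of roughly 2 to 10 N) (contact force between press and gauge between 1.5 and 9 N and x of gauge_tip in the frame of press above -0.002 m and y of gauge_tip in the frame of press between -0.02 and 0.02 m and angle between gauge's own z axis and vertical below 0.08 rad and linear speed of gauge below 0.01 m/s); the robot touches nothing.
It fails at once if the portafilter is moved more than 30 mm (distance of portafilter from where it was at the start of the episode above 0.03 m).
It fails at once if the jug is moved more than 30 mm (distance of jug from where it was at the start of the episode above 0.03 m).
It fails at once if the cup is moved more than 30 mm (distance of cup from where it was at the start of the episode above 0.03 m).
It also fails if it takes over 72 s, if anything falls off the work surface, if the arm or the gripper's body presses on something with over 40 N, if the wrist force passes 120 N, or if a joint passes its speed limit or range.

## Robot

A 6-joint arm with a two-finger parallel gripper is mounted at the origin on the work surface. World frame = base frame: x ahead of the robot, y to its left, z up, the work surface at z = 0. Lengths are in mm, angles in rad, forces in N, time in s.
With the tool pointing down it reaches from about 350 to 775 mm from the base axis. Payload 7.3 kg.
Tool frame: the origin (TCP) lies between the finger pads; the fingertips stand tcp_to_tips ahead of it and the grasp point (between the pads) lies 5 mm behind it (tcp_to_tips is the distance from the TCP to the fingertips, in mm); z points along the fingers, x is the direction in which the jaws open and shut, and the axes are right-handed (so a half turn about z gives the same grasp; the last joint's range is limited). The gripper opens to 92 mm and grips with 3 to 60 N. Pads are 19 mm wide; open, the fingers measure 130 mm over their backs; the gripper's body (75 mm by 190 mm) begins 47 mm behind the grasp point.
Start: joints at [-1.496, 0.342, 1.524, -0, 1.275, -0.146], TCP at [115.002, -512.268, 240.741] pointing down, gripper open.
Joint ranges: [-2.53, 2.53], [-0.77, 2.02], [0.04, 2.7], [-1, 4.14], [0.28, 2.66], [-3.11, 3.11]. Speed limits (rad/s): [2.57, 2.57, 3.14, 3.14, 3.14, 3.14].

## Interface

Orientations are given as [roll, pitch, yaw] about the fixed x, y, z axes, in that order (R = Rz(yaw) Ry(pitch) Rx(roll)).
In Python, from plant import * gives the robot as it stands.
- The arm moves only by the tool drive_tool, never from a script. Its argument "deltas" is a list of rows, each an object of numbers: "hand": the gripper's target within -1 to 1 (shut at 1, half-way at 0, fully open at -1); "tx", "ty", "tz": the shift along the tool's x, y, z each as a share of 4 cm, from -1 to 1; "wx", "wy", "wz": the turn, a rotation vector about the tool's x, y, z each as a share of 5 degrees, from -1 to 1. In form: [{"hand": .., "tx": .., "ty": .., "tz": .., "wx": .., "wy": .., "wz": ..}, ...]. A call has 1 to 20 rows; each row shifts and turns the commanded pose from where the row before left it, along the tool's axes as they then stand; what a row does not reach is not made up. A row lasts 1/12 s, in which the tool goes at most 41.7 mm and 7.16 degrees, less where a joint would pass 70% of its speed; a pose out of reach is approached as far as the arm can. A call with a number of a shift or a turn outside -1 to 1 is refused whole. A call with a gripper value outside its range is refused whole. The fingers move at their own pace and stop on an object; the grip force is fixed at half the most. Time passes only in rows, so rows that do not move let the fingers close. It gives the time, the measured TCP pose, the force and the opening at its end, in the units of the state.
- get_obs(): the state, without advancing time (a new reading comes with each control period).
- capture(name): name is "side" or "top"; returns the picture (400x640x3 uint8, red, green, blue); there is no depth.
- camera_model(name): a dict with "fx", "fy", "cx", "cy" (pixels), "rvec" (rotation vector, rad) and "tvec" (3), from world to camera coordinates, as OpenCV has them. Camera axes: x right, y down, z forward; pixel columns grow to the right and rows downward; lengths in mm; the calibration is good to about 2 mm. A picture is of the moment at which its call begins. camera_model takes no time and is no camera call.
- close_job(): hands the job in, once; it reports no verdict.
The state is a dict: "time": time; "joint_positions": joint angles; "dq": joint speeds; "tau": joint torques, N m; "tool_pos": TCP position; "tcp_rot": TCP orientation; "contact_force": force on the tool from outside, world axes, zero at the start; "moment": the same for the moment, N m; "grip_width": finger opening in mm.
Only numpy, scipy, OpenCV 4.12 (cv2) and the standard library are available. Lean on these libraries where they do the work, as an engineer would, in place of code of your own. Each camera call takes 0.05 s, during which the arm holds its last target.

## Working session

There is one attempt and no reset: what is moved stays moved. The work goes in short steps, Python scripts to look and compute and a tool call to move; the robot and the scene stay as the last step left them, time stands still between calls to the robot, and variables do not carry over. Pictures are saved under pics/ and viewed, and the job is handed in when it is done.

Besides the shell and the picture viewer there is one more tool, called after "Request:" as a command line: name --argument value ..., lists and objects as JSON in quotes. drive_tool: Moves the arm, as the interface text tells. Its arguments: {"type":"object","properties":{"deltas":{"type":"array","items":{"type":"object","properties":{"hand":{"type":"number"},"tx":{"type":"number"},"ty":{"type":"number"},"tz":{"type":"number"},"wx":{"type":"number"},"wy":{"type":"number"},"wz":{"type":"number"}}}}},"required":["deltas"]}

```bash
mkdir -p pics; ls
python3 - <<'E'
from plant import *
import cv2
for n in ("side","top"):
    im=capture(n); cv2.imwrite(f"pics/{n}0.png",im[:,:,::-1]); print(n,camera_model(n))
print(get_obs())
E
```

```text
pics
side {'fx': 458.7170239903749, 'fy': 458.7170239903749, 'cx': 326.46288864915, 'cy': 198.1375180285292, 'rvec': array([ 0.54278008, -2.64368373,  1.24346478]), 'tvec': array([ 496.13243836,  207.73964701, 1501.8516904 ])}
top {'fx': 403.02386925788574, 'fy': 403.02386925788574, 'cx': 320.44296436605424, 'cy': 197.87105812766555, 'rvec': array([ 2.201811  , -2.1443672 ,  0.08191555]), 'tvec': array([  76.93793951,  507.68729349, 1218.25045746])}
{'time': 0.1, 'joint_positions': array([-1.49600869e+00,  3.42660799e-01,  1.52490630e+00, -3.12161297e-05,
        1.27538566e+00, -1.45969664e-01]), 'dq': array([ 0.00098485, -0.00164239, -0.00302399,  0.00272792, -0.00129289,
        0.0002547 ]), 'tau': array([ 1.67986153e-03, -4.32004309e+01, -2.44695246e+01,  7.19317957e-02,
        5.26510400e-02, -5.70896111e-05]), 'tool_pos': array([ 114.96157445, -511.91596925,  240.11572115]), 'tcp_rot': array([-3.14142436e+00,  1.34998190e-03, -1.35002981e+00]), 'contact_force': array([-0.62708228, -0.1941615 , -0.28020435]), 'moment': array([-0.02608514,  0.03244235,  0.0181269 ]), 'grip_width': 91.84923440218184}
```

View pics/side0.png

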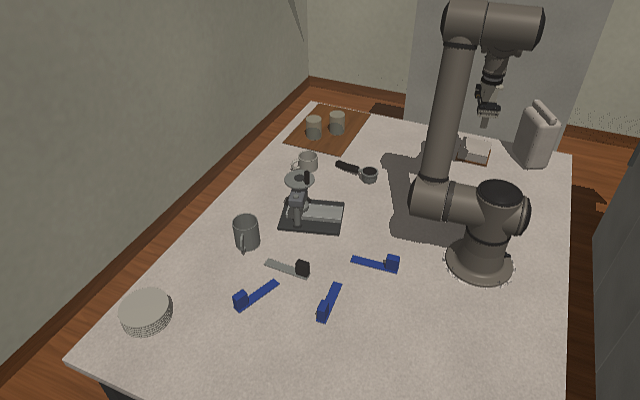

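View pics/top0.png

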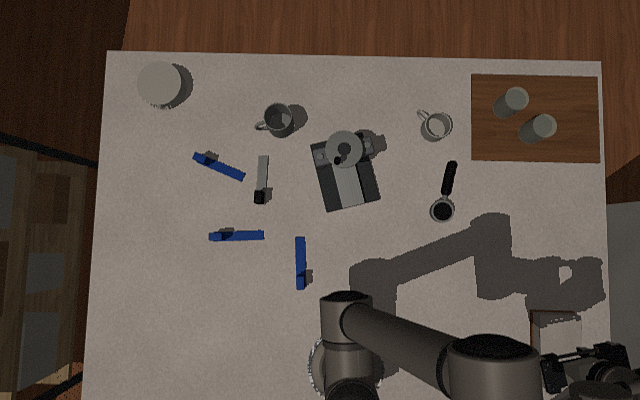

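The real gauge is the steel blade with a black block, at top (261,180) and side (288,268). The look-alikes are blue: top (219,166), (237,236), (300,263). The portafilter is at top (443,205), also black-handled but round-headed. I'll check with close crops.

Run:
```python
import cv2,numpy as np
t=cv2.imread("pics/top0.png"); s=cv2.imread("pics/side0.png")
a=cv2.resize(t[110:230,240:400],None,fx=5,fy=5,interpolation=cv2.INTER_NEAREST); cv2.imwrite("pics/c_top.png",a)
b=cv2.resize(s[150:300,225:385],None,fx=4,fy=4,interpolation=cv2.INTER_NEAREST); cv2.imwrite("pics/c_side.png",b)
```

```text
(no output)
```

View pics/c_top.png

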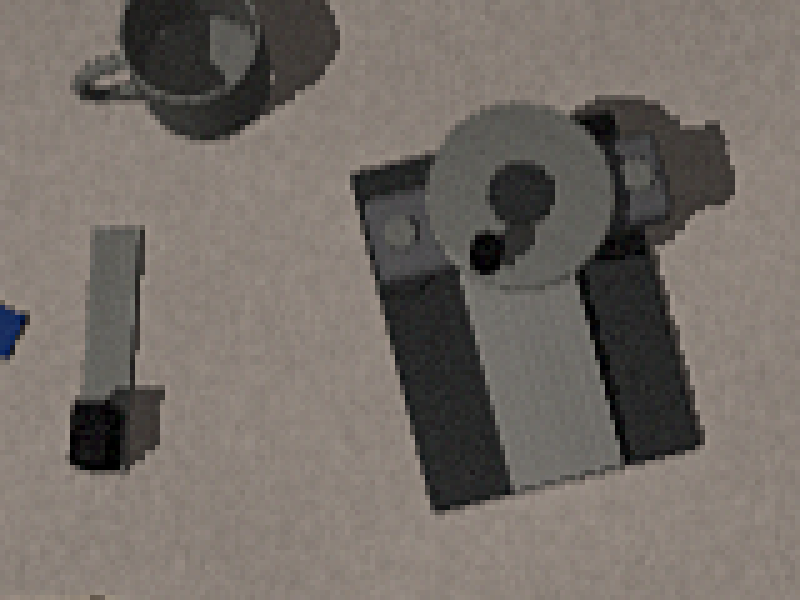

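View pics/c_side.png

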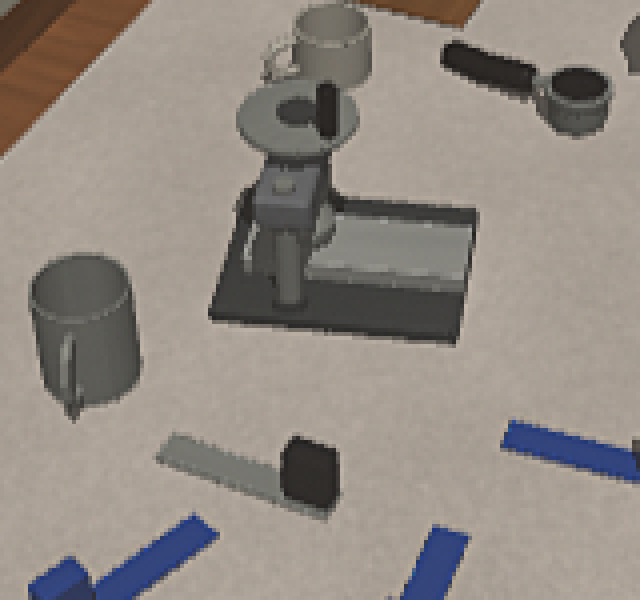

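The crops confirm the choice: a grey steel blade with a black block, top handle (259,196), blade tip (264,156). The crank grip is at top (337,160), on the robot side of the wheel. Next I measure.

```bash
cat > h.py <<'E'
import cv2,numpy as np
from plant import *
def cam(n):
    m=camera_model(n); R=cv2.Rodrigues(np.array(m['rvec']))[0]; t=np.array(m['tvec'],float).ravel()
    return m,R,-R.T@t
def ray(n,p):
    m,R,c=cam(n); d=R.T@np.array([(p[0]-m['cx'])/m['fx'],(p[1]-m['cy'])/m['fy'],1]); return c,d
def onz(n,p,z):
    c,d=ray(n,p); return c+d*(z-c[2])/d[2]
def proj(n,P):
    m,R,c=cam(n); q=R@(np.array(P,float)-c); return np.array([m['fx']*q[0]/q[2]+m['cx'],m['fy']*q[1]/q[2]+m['cy']])
def two(p,q):
    c1,d1=ray('top',p); c2,d2=ray('side',q)
    A=np.stack([d1,-d2],1); s=np.linalg.lstsq(A,c2-c1,rcond=None)[0]
    a=c1+s[0]*d1;b=c2+s[1]*d2; return (a+b)/2,np.linalg.norm(a-b)
E
python3 - <<'E'
from h import *
import plant; print([x for x in dir(plant) if not x.startswith('__')]); print(getattr(plant,'tcp_to_tips',None))
t=cv2.imread("pics/top0.png"); g=cv2.cvtColor(t,cv2.COLOR_BGR2GRAY); s=cv2.imread("pics/side0.png"); gs=cv2.cvtColor(s,cv2.COLOR_BGR2GRAY)
# dark blobs
for name,im,box in(("top",g,(245,185,280,215)),("side",gs,(285,250,320,285)),("top",g,(328,150,345,168)),("side",gs,(298,168,315,186))):
    x0,y0,x1,y1=box; m=(im[y0:y1,x0:x1]<38).astype(np.uint8)
    n,l,st,ce=cv2.connectedComponentsWithStats(m); 
    k=1+np.argmax(st[1:,4]); print(name,st[k][:4]+[x0,y0,0,0],st[k][4],ce[k]+[x0,y0])
print('wheel top',onz('top',(344.4,149.1),175))
for p in((326.5,212),(380.6,199.4)): print('base near corner',onz('top',p,18))
for p in((342.4,208.6),(364.4,203)): print('bed near',onz('top',p,36.7))
print('side base near', onz('side',(225+455/4,150+340/4),18),onz('side',(225+476/4,150+211/4),18))
print('wheel side',onz('side',(225+298/4,150+117/4),175))
# blade corners top crop (93,227),(141,227) ,(82,388),(132,388)
for p in((92,227),(141,227),(81,395),(132,390)): print('blade',onz('top',(240+p[0]/5,110+p[1]/5),6))
for p in((175,434),(157,458)): print('blade tip side',onz('side',(225+p[0]/4,150+p[1]/4),6))
E
```

```text
['Unreachable', 'camera_model', 'capture', 'close_job', 'get_obs', 'tcp_to_tips']
14.0
top [254 190  12  14] 138 [259.00724638 196.73188406]
side [297 260   5   2] 5 [299.  260.2]
top [334 157   7   8] 47 [336.9787234  160.17021277]
side [305 171   4  13] 23 [306.82608696 176.86956522]
wheel top [627.38321322  27.02243606 175.        ]
base near corner [462.67503722  70.56757425  18.        ]
base near corner [505.91894123 -95.11454588  18.        ]
bed near [473.31775247  22.73413437  36.7       ]
bed near [492.08420894 -43.59465042  36.7       ]
side base near [458.89452733  81.82080996  18.        ] [505.06887374 -84.55641888  18.        ]
wheel side [624.46444601  34.63114889 175.        ]
blade [635.94750356 289.44997164   6.        ]
blade [636.72444427 258.55786252   6.        ]
blade [529.43267257 292.09038648   6.        ]
blade [533.40134071 260.28532875   6.        ]
blade tip side [632.86998173 262.88932985   6.        ]
blade tip side [633.57380799 291.74731634   6.        ]
```

Run:
```python
from h import *
P=np.array([627.5,27.8,0]);a=0.262
def W(x,y,z): return P+[x*np.cos(a)-y*np.sin(a),x*np.sin(a)+y*np.cos(a),z]
G=np.array([514,276.,0]); ga=-0.02
def Gw(x,y,z): return G+[x*np.cos(ga)-y*np.sin(ga),x*np.sin(ga)+y*np.cos(ga),z]
th=np.linspace(0,2*np.pi,60)
curves=[[W(52*np.cos(u),52*np.sin(u),175) for u in th],
 [W(x,y,18) for x,y in((-150,-85),(70,-85),(70,85),(-150,85),(-150,-85))],
 [W(x,y,36.7) for x,y in((-150,-35),(50,-35),(50,35),(-150,35),(-150,-35))],
 [Gw(x,y,6) for x,y in((-20,-15),(135,-15),(135,15),(-20,15),(-20,-15))],
 [Gw(x,y,58) for x,y in((-20,-12),(20,-12),(20,12),(-20,12),(-20,-12))]]
c,e=two((336.98,160.2),(306.8,171.2)); print('crank top?',c,e, onz('top',(336.98,160.2),228), onz('side',(307,171.5),228),onz('side',(307,177.5),206))
for n,(x0,y0,x1,y1),f in(("top",(240,110,400,230),5),("side",(225,150,385,300),4)):
    im=cv2.imread(f"pics/{n}0.png"); cr=cv2.resize(im[y0:y1,x0:x1],None,fx=f,fy=f,interpolation=cv2.INTER_NEAREST)
    for q in curves:
        pts=np.array([(proj(n,p)-[x0,y0]+.5)*f for p in q]).astype(np.int32); cv2.polylines(cr,[pts],False,(0,255,0),1)
    cv2.imwrite(f"pics/ov_{n}.png",cr)
```

```text
crank top? [587.82849405  48.40333935 228.42279787] 2.4961531653206737 [586.7065975   47.98855171 228.        ] [588.0632537  49.2916283 228.       ] [587.15651702  52.57659815 206.        ]
```

View pics/ov_top.png

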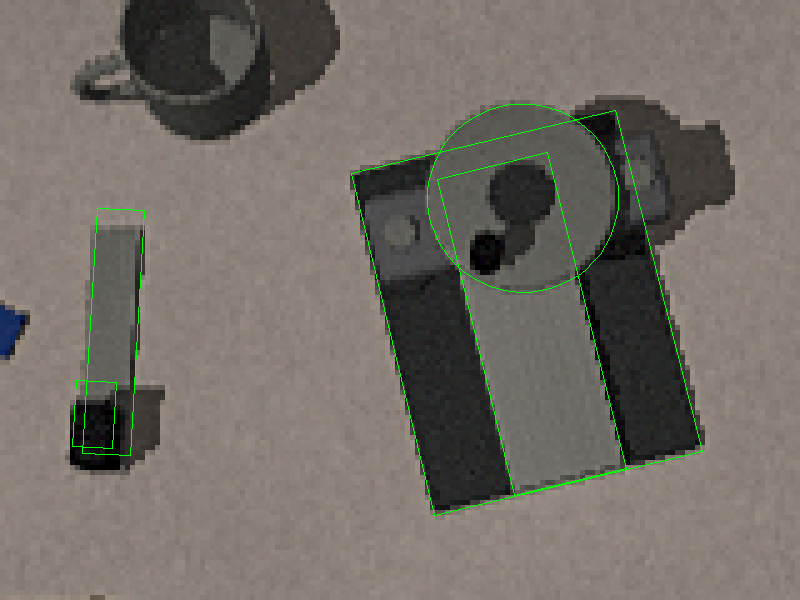

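View pics/ov_side.png

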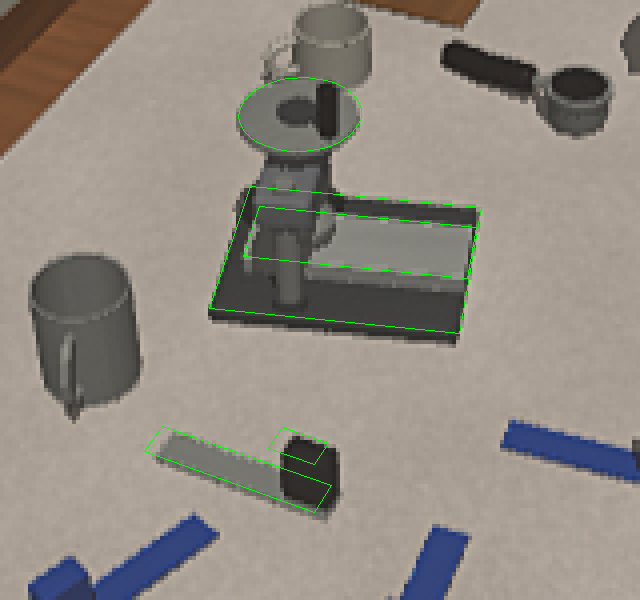

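```bash
cat >> h.py <<'E'
def go(pos,yaw,rows=None,frm=None):
    """print tool-frame move (units) from measured pose to pos (translation in the current tool axes)"""
    o=get_obs(); p=np.array(o['tool_pos']) if frm is None else np.array(frm,float)
    y=o['tcp_rot'][2]; d=np.array(pos)-p; c,s=np.cos(y),np.sin(y)
    t=np.array([d[0]*c+d[1]*s, d[0]*s-d[1]*c, -d[2]])/40
    dy=(yaw-y+np.pi)%(2*np.pi)-np.pi
    n=rows or int(np.ceil(max(np.linalg.norm(t)/1.0,abs(np.degrees(dy))/5)))
    print('pose',p.round(1),'rpy',np.round(o['tcp_rot'],4),'d',d.round(1),'rows',n,'per row t',(t/n).round(4),'wz',round(-np.degrees(dy)/5/n,4))
E
python3 - <<'E'
from h import *
go((480,-200,260),-1.591)
E
```

```text
pose [ 115.  -511.9  240.1] rpy [-3.1414e+00  1.3000e-03 -1.3500e+00] d [365.  311.9  19.9] rows 13 per row t [-0.4316 -0.8163 -0.0382] wz 0.2124
```

Request:
drive_tool --deltas '[{"hand": -1,"wz": 0.92},{"hand": -1,"wz": 0.92},{"hand": -1,"wz": 0.92},{"hand": -1}]'

```text
invalid input
```

Request:
drive_tool --deltas '[{"hand": -1,"tx": 0,"ty": 0,"tz": 0,"wx": 0,"wy": 0,"wz": 0.92},{"hand": -1,"tx": 0,"ty": 0,"tz": 0,"wx": 0,"wy": 0,"wz": 0.92},{"hand": -1,"tx": 0,"ty": 0,"tz": 0,"wx": 0,"wy": 0,"wz": 0.92},{"hand": -1,"tx": 0,"ty": 0,"tz": 0,"wx": 0,"wy": 0,"wz": 0}]'

```text
time: 0.43
tool_pos: [115.0, -512.1, 240.3]
tcp_rot: [3.142, 0.001, -1.594]
contact_force: [0.0, 1.3, 0.2]
grip_width: 91.7
```

Request:
drive_tool --deltas '[{"hand": -1,"tx": -0.57,"ty": -0.64,"tz": -0.04,"wx": 0,"wy": 0,"wz": 0},{"hand": -1,"tx": -0.57,"ty": -0.64,"tz": -0.04,"wx": 0,"wy": 0,"wz": 0},{"hand": -1,"tx": -0.57,"ty": -0.64,"tz": -0.04,"wx": 0,"wy": 0,"wz": 0},{"hand": -1,"tx": -0.57,"ty": -0.64,"tz": -0.04,"wx": 0,"wy": 0,"wz": 0},{"hand": -1,"tx": -0.57,"ty": -0.64,"tz": -0.04,"wx": 0,"wy": 0,"wz": 0},{"hand": -1,"tx": -0.57,"ty": -0.64,"tz": -0.04,"wx": 0,"wy": 0,"wz": 0},{"hand": -1,"tx": -0.57,"ty": -0.64,"tz": -0.04,"wx": 0,"wy": 0,"wz": 0},{"hand": -1,"tx": -0.57,"ty": -0.64,"tz": -0.04,"wx": 0,"wy": 0,"wz": 0},{"hand": -1,"tx": -0.57,"ty": -0.64,"tz": -0.04,"wx": 0,"wy": 0,"wz": 0},{"hand": -1,"tx": -0.57,"ty": -0.64,"tz": -0.04,"wx": 0,"wy": 0,"wz": 0},{"hand": -1,"tx": -0.57,"ty": -0.64,"tz": -0.04,"wx": 0,"wy": 0,"wz": 0},{"hand": -1,"tx": -0.57,"ty": -0.64,"tz": -0.04,"wx": 0,"wy": 0,"wz": 0},{"hand": -1,"tx": -0.57,"ty": -0.64,"tz": -0.04,"wx": 0,"wy": 0,"wz": 0},{"hand": -1,"tx": -0.57,"ty": -0.64,"tz": -0.04,"wx": 0,"wy": 0,"wz": 0}]'

```text
time: 1.6
tool_pos: [480.7, -198.9, 263.0]
tcp_rot: [3.141, 0.0, -1.588]
contact_force: [-0.4, -0.8, -0.5]
grip_width: 91.6
```

Run:
```python
from h import *
go((500.5,276,260),-1.591)
```

```text
pose [ 480.7 -198.9  263. ] rpy [ 3.1412  0.     -1.5879] d [ 19.8 474.9  -3. ] rows 12 per row t [-0.9898 -0.0243  0.0063] wz 0.0029
```

Request:
drive_tool --deltas '[{"hand": -1,"tx": -0.99,"ty": -0.03,"tz": 0,"wx": 0,"wy": 0,"wz": 0},{"hand": -1,"tx": -0.99,"ty": -0.03,"tz": 0,"wx": 0,"wy": 0,"wz": 0},{"hand": -1,"tx": -0.99,"ty": -0.03,"tz": 0,"wx": 0,"wy": 0,"wz": 0},{"hand": -1,"tx": -0.99,"ty": -0.03,"tz": 0,"wx": 0,"wy": 0,"wz": 0},{"hand": -1,"tx": -0.99,"ty": -0.03,"tz": 0,"wx": 0,"wy": 0,"wz": 0},{"hand": -1,"tx": -0.99,"ty": -0.03,"tz": 0,"wx": 0,"wy": 0,"wz": 0},{"hand": -1,"tx": -0.99,"ty": -0.03,"tz": 0,"wx": 0,"wy": 0,"wz": 0},{"hand": -1,"tx": -0.99,"ty": -0.03,"tz": 0,"wx": 0,"wy": 0,"wz": 0},{"hand": -1,"tx": -0.99,"ty": -0.03,"tz": 0,"wx": 0,"wy": 0,"wz": 0},{"hand": -1,"tx": -0.99,"ty": -0.03,"tz": 0,"wx": 0,"wy": 0,"wz": 0},{"hand": -1,"tx": -0.99,"ty": -0.03,"tz": 0,"wx": 0,"wy": 0,"wz": 0},{"hand": -1,"tx": -0.99,"ty": -0.03,"tz": 0,"wx": 0,"wy": 0,"wz": 0},{"hand": -1,"tx": 0,"ty": 0,"tz": 0.9,"wx": 0,"wy": 0,"wz": 0},{"hand": -1,"tx": 0,"ty": 0,"tz": 0.9,"wx": 0,"wy": 0,"wz": 0},{"hand": -1,"tx": 0,"ty": 0,"tz": 0.9,"wx": 0,"wy": 0,"wz": 0},{"hand": -1,"tx": 0,"ty": 0,"tz": 0.9,"wx": 0,"wy": 0,"wz": 0},{"hand": -1,"tx": 0,"ty": 0,"tz": 0,"wx": 0,"wy": 0,"wz": 0},{"hand": -1,"tx": 0,"ty": 0,"tz": 0,"wx": 0,"wy": 0,"wz": 0}]'

```text
time: 3.1
tool_pos: [502.7, 274.1, 117.9]
tcp_rot: [3.137, -0.002, -1.589]
contact_force: [0.3, -0.0, 1.4]
grip_width: 91.7
```

Run:
```python
from h import *
go((500.5,276,27),-1.591)
im=np.hstack([cv2.resize(capture('side')[210:310,220:345],None,fx=4,fy=4,interpolation=0)]); cv2.imwrite('pics/g1.png',im[:,:,::-1])
```

```text
pose [502.7 274.1 117.9] rpy [ 3.1375e+00 -1.7000e-03 -1.5892e+00] d [ -2.2   1.9 -90.9] rows 3 per row t [-0.0154  0.0186  0.7575] wz 0.0067
```

View pics/g1.png

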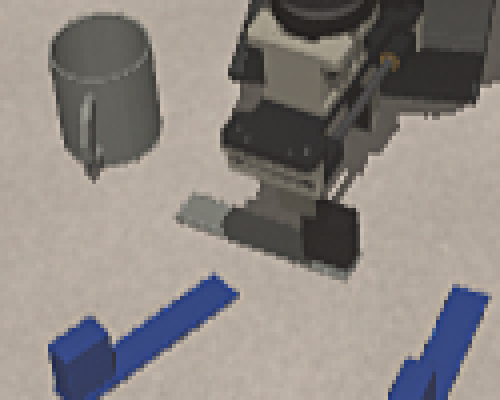

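The gripper hangs over the black handle (crop (330,235)), jaws across it. I descend and close.

Request:
drive_tool --deltas '[{"hand": -1,"tx": -0.02,"ty": 0.02,"tz": 0.75,"wx": 0,"wy": 0,"wz": 0},{"hand": -1,"tx": -0.02,"ty": 0.02,"tz": 0.75,"wx": 0,"wy": 0,"wz": 0},{"hand": -1,"tx": -0.02,"ty": 0.02,"tz": 0.75,"wx": 0,"wy": 0,"wz": 0},{"hand": -1,"tx": 0,"ty": 0,"tz": 0,"wx": 0,"wy": 0,"wz": 0},{"hand": -1,"tx": 0,"ty": 0,"tz": 0,"wx": 0,"wy": 0,"wz": 0},{"hand": 1,"tx": 0,"ty": 0,"tz": 0,"wx": 0,"wy": 0,"wz": 0},{"hand": 1,"tx": 0,"ty": 0,"tz": 0,"wx": 0,"wy": 0,"wz": 0},{"hand": 1,"tx": 0,"ty": 0,"tz": 0,"wx": 0,"wy": 0,"wz": 0},{"hand": 1,"tx": 0,"ty": 0,"tz": 0,"wx": 0,"wy": 0,"wz": 0},{"hand": 1,"tx": 0,"ty": 0,"tz": 0,"wx": 0,"wy": 0,"wz": 0},{"hand": 1,"tx": 0,"ty": 0,"tz": 0,"wx": 0,"wy": 0,"wz": 0}]'

```text
time: 4.07
tool_pos: [501.5, 277.0, 29.6]
tcp_rot: [-3.141, 0.0, -1.591]
contact_force: [0.2, 0.0, -0.2]
grip_width: 56.5
```

Run:
```python
from h import *
o=get_obs();print({k:np.round(o[k],3) for k in('time','tool_pos','tcp_rot','contact_force','moment','grip_width')})
```

```text
{'time': np.float64(4.067), 'tool_pos': array([501.515, 277.011,  29.603]), 'tcp_rot': array([-3.141,  0.   , -1.591]), 'contact_force': array([ 0.171,  0.012, -0.233]), 'moment': array([0.083, 0.108, 0.015]), 'grip_width': np.float64(56.516)}
```

Request:
drive_tool --deltas '[{"hand": 1,"tx": 0,"ty": 0,"tz": 0,"wx": 0,"wy": 0,"wz": 0},{"hand": 1,"tx": 0,"ty": 0,"tz": 0,"wx": 0,"wy": 0,"wz": 0},{"hand": 1,"tx": 0,"ty": 0,"tz": 0,"wx": 0,"wy": 0,"wz": 0},{"hand": 1,"tx": 0,"ty": 0,"tz": 0,"wx": 0,"wy": 0,"wz": 0},{"hand": 1,"tx": 0,"ty": 0,"tz": 0,"wx": 0,"wy": 0,"wz": 0},{"hand": 1,"tx": 0,"ty": 0,"tz": 0,"wx": 0,"wy": 0,"wz": 0},{"hand": 1,"tx": 0,"ty": 0,"tz": 0,"wx": 0,"wy": 0,"wz": 0}]'

```text
time: 4.65
tool_pos: [501.3, 276.9, 29.0]
tcp_rot: [3.141, -0.0, -1.591]
contact_force: [-0.7, -0.1, -1.5]
grip_width: 23.7
```

Run:
```python
from h import *
o=get_obs();print({k:np.round(o[k],3) for k in('time','tool_pos','tcp_rot','contact_force','moment','grip_width')})
im=capture('top')[110:230,240:400]; cv2.imwrite('pics/g2.png',cv2.resize(im,None,fx=5,fy=5,interpolation=0)[:,:,::-1])
```

```text
{'time': np.float64(4.65), 'tool_pos': array([501.269, 276.945,  28.997]), 'tcp_rot': array([ 3.141, -0.   , -1.591]), 'contact_force': array([-0.696, -0.07 , -1.457]), 'moment': array([ 0.072,  0.049, -0.001]), 'grip_width': np.float64(23.679)}
```

View pics/g2.png

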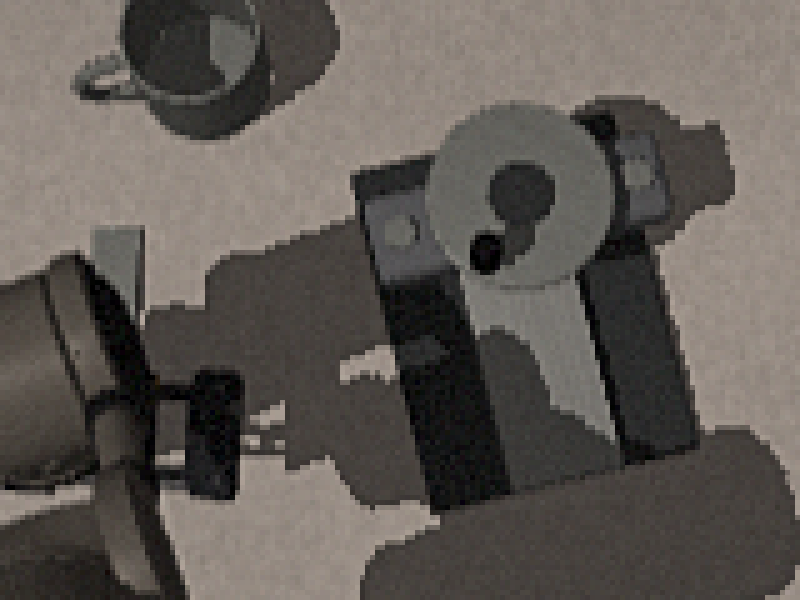

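Request:
drive_tool --deltas '[{"hand": 1,"tx": 0,"ty": 0,"tz": -0.5,"wx": 0,"wy": 0,"wz": 0},{"hand": 1,"tx": 0,"ty": 0,"tz": -0.52,"wx": 0,"wy": 0,"wz": 0},{"hand": 1,"tx": 0,"ty": 0,"tz": -0.5,"wx": 0,"wy": 0,"wz": 0},{"hand": 1,"tx": 0.75,"ty": 0.31,"tz": 0,"wx": 0,"wy": 0,"wz": 0},{"hand": 1,"tx": 0.75,"ty": 0.31,"tz": 0,"wx": 0,"wy": 0,"wz": 0},{"hand": 1,"tx": 0.75,"ty": 0.31,"tz": 0,"wx": 0,"wy": 0,"wz": 0},{"hand": 1,"tx": 0.75,"ty": 0.31,"tz": 0,"wx": 0,"wy": 0,"wz": 0},{"hand": 1,"tx": 0.75,"ty": 0.31,"tz": 0,"wx": 0,"wy": 0,"wz": 0},{"hand": 1,"tx": 0,"ty": 0,"tz": 0,"wx": 0,"wy": 0,"wz": -0.81},{"hand": 1,"tx": 0,"ty": 0,"tz": 0,"wx": 0,"wy": 0,"wz": -0.81},{"hand": 1,"tx": 0,"ty": 0,"tz": 0,"wx": 0,"wy": 0,"wz": -0.81},{"hand": 1,"tx": 0,"ty": 0,"tz": 0,"wx": 0,"wy": 0,"wz": -0.81},{"hand": 1,"tx": 0,"ty": 0,"tz": 0,"wx": 0,"wy": 0,"wz": 0},{"hand": 1,"tx": 0,"ty": 0,"tz": 0,"wx": 0,"wy": 0,"wz": 0}]'

```text
time: 5.87
tool_pos: [436.2, 128.1, 89.8]
tcp_rot: [3.141, -0.0, -1.31]
contact_force: [-0.7, -0.7, -2.1]
grip_width: 23.7
```

```bash
cat >> h.py <<'E'
P=np.array([628.8,27.6,0]);PA=0.262
def W(x,y,z): return P+[x*np.cos(PA)-y*np.sin(PA),x*np.sin(PA)+y*np.cos(PA),z]
def toP(p):
    d=np.array(p)-P; return np.array([d[0]*np.cos(PA)+d[1]*np.sin(PA),-d[0]*np.sin(PA)+d[1]*np.cos(PA),d[2]])
def st():
    o=get_obs();print({k:np.round(o[k],3).tolist() for k in('time','tool_pos','tcp_rot','contact_force','moment','grip_width')}, 'press frame',toP(o['tool_pos']).round(1))
E
python3 - <<'E'
from h import *
st(); go(W(-194,0,75),PA-np.pi/2)
E
```

```text
{'time': 5.867, 'tool_pos': [436.192, 128.138, 89.795], 'tcp_rot': [3.141, -0.0, -1.31], 'contact_force': [-0.747, -0.701, -2.123], 'moment': [0.019, -0.005, 0.018], 'grip_width': 23.74} press frame [-160.   147.    89.8]
pose [436.2 128.1  89.8] rpy [ 3.1413e+00 -1.0000e-04 -1.3103e+00] d [   5.2 -150.8  -14.8] rows 4 per row t [0.919  0.2112 0.0925] wz -0.0042
```

Request:
drive_tool --deltas '[{"hand": 1,"tx": 0.61,"ty": 0.5,"tz": 0,"wx": 0,"wy": 0,"wz": 0},{"hand": 1,"tx": 0.77,"ty": 0.34,"tz": 0,"wx": 0,"wy": 0,"wz": 0},{"hand": 1,"tx": 0.77,"ty": 0,"tz": 0,"wx": 0,"wy": 0,"wz": 0},{"hand": 1,"tx": 0.77,"ty": 0,"tz": 0,"wx": 0,"wy": 0,"wz": 0},{"hand": 1,"tx": 0.76,"ty": 0,"tz": 0,"wx": 0,"wy": 0,"wz": 0},{"hand": 1,"tx": 0,"ty": 0,"tz": 0.25,"wx": 0,"wy": 0,"wz": 0},{"hand": 1,"tx": 0,"ty": 0,"tz": 0.15,"wx": 0,"wy": 0,"wz": 0},{"hand": 1,"tx": 0,"ty": 0,"tz": 0,"wx": 0,"wy": 0,"wz": 0},{"hand": 1,"tx": 0,"ty": 0,"tz": 0,"wx": 0,"wy": 0,"wz": 0}]'

```text
time: 6.62
tool_pos: [441.3, -21.9, 73.5]
tcp_rot: [3.14, 0.001, -1.308]
contact_force: [0.8, 0.1, -1.1]
grip_width: 23.8
```

Run:
```python
from h import *
st(); go(W(-194,0,70),PA-np.pi/2)
a=cv2.resize(capture('side')[150:300,225:385],None,fx=3.7,fy=3.7,interpolation=0); b=cv2.resize(capture('top')[110:260,300:400],None,fx=3.7,fy=3.7,interpolation=0)
cv2.imwrite('pics/g3.png',np.hstack([a[:,:420],b])[:,:,::-1])
```

```text
{'time': 6.617, 'tool_pos': [441.329, -21.91, 73.483], 'tcp_rot': [3.14, 0.001, -1.308], 'contact_force': [0.842, 0.121, -1.093], 'moment': [-0.067, 0.05, 0.003], 'grip_width': 23.817} press frame [-193.9    0.7   73.5]
pose [441.3 -21.9  73.5] rpy [ 3.1399e+00  9.0000e-04 -1.3082e+00] d [ 0.1 -0.7 -3.5] rows 1 per row t [0.0184 0.0026 0.0871] wz 0.0074
```

View pics/g3.png

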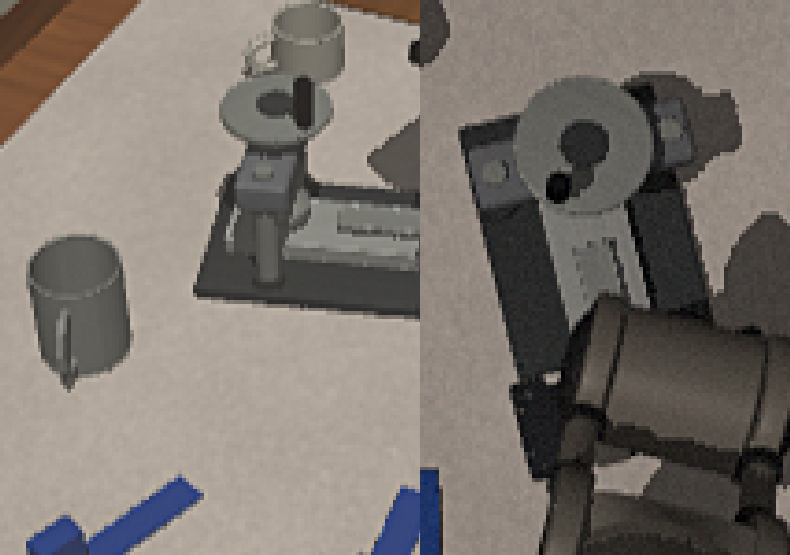

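Request:
drive_tool --deltas '[{"hand": 1,"tx": 0.01,"ty": 0,"tz": 0.1,"wx": 0,"wy": 0,"wz": 0},{"hand": 1,"tx": 0,"ty": 0,"tz": 0.05,"wx": 0,"wy": 0,"wz": 0},{"hand": 1,"tx": 0,"ty": 0,"tz": 0,"wx": 0,"wy": 0,"wz": 0},{"hand": 1,"tx": 0,"ty": 0,"tz": 0,"wx": 0,"wy": 0,"wz": 0},{"hand": 1,"tx": 0,"ty": 0,"tz": 0,"wx": 0,"wy": 0,"wz": 0}]'

```text
time: 7.13
tool_pos: [442.2, -23.0, 67.9]
tcp_rot: [-3.142, -0.0, -1.308]
contact_force: [0.2, 0.7, -1.6]
grip_width: 24.0
```

Request:
drive_tool --deltas '[{"hand": 1,"tx": 0,"ty": 0,"tz": 0.0125,"wx": 0,"wy": 0,"wz": 0},{"hand": 1,"tx": 0,"ty": 0,"tz": 0.0,"wx": 0,"wy": 0,"wz": 0}]'

```text
time: 7.3
tool_pos: [442.2, -23.1, 67.4]
tcp_rot: [-3.142, -0.0, -1.308]
contact_force: [-0.5, -0.3, -0.6]
grip_width: 24.1
```

Request:
drive_tool --deltas '[{"hand": 1,"tx": 0,"ty": 0,"tz": 0.0125,"wx": 0,"wy": 0,"wz": 0},{"hand": 1,"tx": 0,"ty": 0,"tz": 0.0,"wx": 0,"wy": 0,"wz": 0}]'

```text
time: 7.47
tool_pos: [442.2, -23.1, 66.9]
tcp_rot: [3.142, -0.0, -1.308]
contact_force: [-0.4, 0.1, -1.9]
grip_width: 23.6
```

Request:
drive_tool --deltas '[{"hand": 1,"tx": 0,"ty": 0,"tz": 0.0125,"wx": 0,"wy": 0,"wz": 0},{"hand": 1,"tx": 0,"ty": 0,"tz": 0.0,"wx": 0,"wy": 0,"wz": 0}]'

```text
time: 7.63
tool_pos: [442.2, -23.1, 66.3]
tcp_rot: [3.142, -0.0, -1.308]
contact_force: [-0.3, 0.2, -1.3]
grip_width: 23.8
```

Request:
drive_tool --deltas '[{"hand": 1,"tx": 0,"ty": 0,"tz": 0.0125,"wx": 0,"wy": 0,"wz": 0},{"hand": 1,"tx": 0,"ty": 0,"tz": 0.0,"wx": 0,"wy": 0,"wz": 0}]'

```text
time: 7.8
tool_pos: [442.2, -23.1, 65.8]
tcp_rot: [3.141, -0.0, -1.308]
contact_force: [0.8, 1.0, -1.8]
grip_width: 24.1
```

Request:
drive_tool --deltas '[{"hand": 1,"tx": 0,"ty": 0,"tz": 0.0125,"wx": 0,"wy": 0,"wz": 0},{"hand": 1,"tx": 0,"ty": 0,"tz": 0.0,"wx": 0,"wy": 0,"wz": 0}]'

```text
time: 7.97
tool_pos: [442.2, -23.1, 65.7]
tcp_rot: [-3.141, -0.0, -1.308]
contact_force: [-2.1, 0.0, 2.3]
grip_width: 23.8
```

Request:
drive_tool --deltas '[{"hand": 1,"tx": 0,"ty": 0,"tz": 0.0125,"wx": 0,"wy": 0,"wz": 0},{"hand": 1,"tx": 0,"ty": 0,"tz": 0.0,"wx": 0,"wy": 0,"wz": 0}]'

```text
time: 8.13
tool_pos: [442.1, -23.0, 65.5]
tcp_rot: [-3.141, -0.0, -1.308]
contact_force: [-3.8, -0.0, 8.3]
grip_width: 23.9
```

Contact is at TCP z ≈ 65.7, so the bed is at about 36.7 mm. I relieve half a millimetre and slide in.

Request:
drive_tool --deltas '[{"hand": 1,"tx": 0,"ty": 0,"tz": -0.0125,"wx": 0,"wy": 0,"wz": 0},{"hand": 1,"tx": 0,"ty": -0.2,"tz": 0,"wx": 0,"wy": 0,"wz": 0},{"hand": 1,"tx": 0,"ty": -0.2,"tz": 0,"wx": 0,"wy": 0,"wz": 0},{"hand": 1,"tx": 0,"ty": -0.2,"tz": 0,"wx": 0,"wy": 0,"wz": 0},{"hand": 1,"tx": 0,"ty": -0.2,"tz": 0,"wx": 0,"wy": 0,"wz": 0},{"hand": 1,"tx": 0,"ty": 0,"tz": 0,"wx": 0,"wy": 0,"wz": 0}]'

```text
time: 8.63
tool_pos: [475.1, -14.6, 65.6]
tcp_rot: [-3.139, -0.001, -1.308]
contact_force: [2.0, -0.2, 4.7]
grip_width: 24.0
```

Request:
drive_tool --deltas '[{"hand": 1,"tx": 0,"ty": -0.2,"tz": 0,"wx": 0,"wy": 0,"wz": 0},{"hand": 1,"tx": 0,"ty": -0.2,"tz": 0,"wx": 0,"wy": 0,"wz": 0},{"hand": 1,"tx": 0,"ty": 0,"tz": 0,"wx": 0,"wy": 0,"wz": 0},{"hand": 1,"tx": 0,"ty": 0,"tz": 0,"wx": 0,"wy": 0,"wz": 0}]'

```text
time: 8.97
tool_pos: [490.0, -10.5, 65.8]
tcp_rot: [-3.139, -0.001, -1.308]
contact_force: [2.4, 1.8, 2.9]
grip_width: 24.1
```

Request:
drive_tool --deltas '[{"hand": 1,"tx": 0,"ty": -0.15,"tz": 0,"wx": 0,"wy": 0,"wz": 0},{"hand": 1,"tx": 0,"ty": -0.15,"tz": 0,"wx": 0,"wy": 0,"wz": 0},{"hand": 1,"tx": 0,"ty": 0,"tz": 0,"wx": 0,"wy": 0,"wz": 0}]'

```text
time: 9.22
tool_pos: [500.5, -7.5, 65.7]
tcp_rot: [-3.142, -0.0, -1.308]
contact_force: [-1.1, -0.2, 5.8]
grip_width: 24.2
```

Request:
drive_tool --deltas '[{"hand": 1,"tx": 0,"ty": -0.15,"tz": 0,"wx": 0,"wy": 0,"wz": 0},{"hand": 1,"tx": 0,"ty": -0.1,"tz": 0,"wx": 0,"wy": 0,"wz": 0},{"hand": 1,"tx": 0,"ty": 0,"tz": 0,"wx": 0,"wy": 0,"wz": 0},{"hand": 1,"tx": 0,"ty": 0,"tz": 0,"wx": 0,"wy": 0,"wz": 0}]'

```text
time: 9.55
tool_pos: [509.7, -4.9, 65.7]
tcp_rot: [3.141, -0.0, -1.308]
contact_force: [-2.2, 0.3, 6.9]
grip_width: 23.8
```

Run:
```python
from h import *
st()
a=cv2.resize(capture('side')[150:300,225:385],None,fx=3.7,fy=3.7,interpolation=0); b=cv2.resize(capture('top')[110:260,300:400],None,fx=3.7,fy=3.7,interpolation=0)
cv2.imwrite('pics/g4.png',np.hstack([a[:,:420],b])[:,:,::-1])
```

```text
{'time': 9.55, 'tool_pos': [509.658, -4.93, 65.733], 'tcp_rot': [3.141, -0.0, -1.308], 'contact_force': [-2.225, 0.349, 6.884], 'moment': [-0.017, 0.384, 0.009], 'grip_width': 23.806} press frame [-123.5   -0.6   65.7]
```

View pics/g4.png

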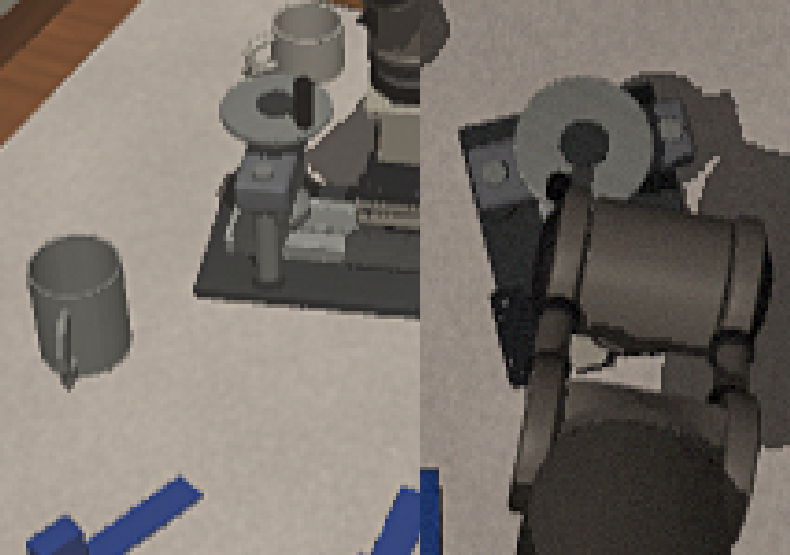

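Request:
drive_tool --deltas '[{"hand": -0.3,"tx": 0,"ty": 0,"tz": 0,"wx": 0,"wy": 0,"wz": 0},{"hand": -0.3,"tx": 0,"ty": 0,"tz": 0,"wx": 0,"wy": 0,"wz": 0},{"hand": -0.3,"tx": 0,"ty": 0,"tz": 0,"wx": 0,"wy": 0,"wz": 0},{"hand": -0.3,"tx": 0,"ty": 0,"tz": 0,"wx": 0,"wy": 0,"wz": 0},{"hand": -0.3,"tx": 0,"ty": 0,"tz": 0,"wx": 0,"wy": 0,"wz": 0},{"hand": -0.3,"tx": 0,"ty": 0,"tz": -0.3,"wx": 0,"wy": 0,"wz": 0},{"hand": -0.3,"tx": 0,"ty": 0,"tz": -0.6,"wx": 0,"wy": 0,"wz": 0},{"hand": -0.3,"tx": 0,"ty": 0,"tz": -0.95,"wx": 0,"wy": 0,"wz": 0},{"hand": -0.3,"tx": 0,"ty": 0,"tz": -0.95,"wx": 0,"wy": 0,"wz": 0},{"hand": -0.3,"tx": 0,"ty": 0,"tz": -0.95,"wx": 0,"wy": 0,"wz": 0},{"hand": -0.3,"tx": 0,"ty": 0,"tz": -0.95,"wx": 0,"wy": 0,"wz": 0},{"hand": -0.3,"tx": 0,"ty": 0,"tz": 0,"wx": 0,"wy": 0,"wz": 0}]'

```text
time: 10.65
tool_pos: [512.9, -5.3, 261.0]
tcp_rot: [-3.129, -0.006, -1.308]
contact_force: [0.8, -1.1, -0.1]
grip_width: 59.7
```

Run:
```python
from h import *
st(); go((590.3,47.5,255),PA-np.pi/2)
a=cv2.resize(capture('side')[150:300,225:385],None,fx=5,fy=5,interpolation=0)
cv2.imwrite('pics/g5.png',a[:600,:,::-1])
```

```text
{'time': 10.65, 'tool_pos': [512.904, -5.265, 260.993], 'tcp_rot': [-3.129, -0.006, -1.308], 'contact_force': [0.786, -1.072, -0.124], 'moment': [-0.011, -0.026, 0.071], 'grip_width': 59.686} press frame [-120.5   -1.7  261. ]
pose [512.9  -5.3 261. ] rpy [-3.1291 -0.0057 -1.308 ] d [77.4 52.8 -6. ] rows 3 per row t [-0.2571 -0.7371  0.0499] wz 0.0031
```

View pics/g5.png

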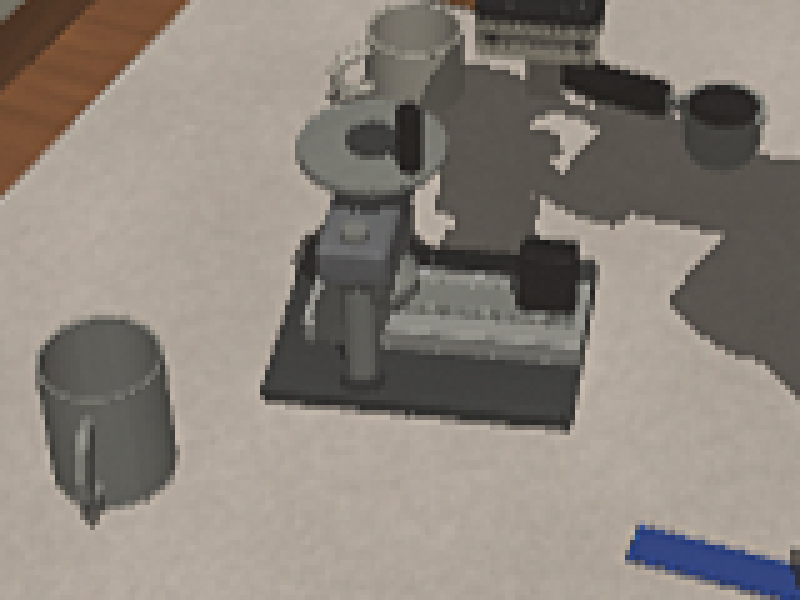

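The gauge lies flat on the bed, handle block at crop (548,275) just inside the bed's near end. Now the crank.

Request:
drive_tool --deltas '[{"hand": -0.6,"tx": -0.26,"ty": -0.73,"tz": 0,"wx": 0,"wy": 0,"wz": 0},{"hand": -0.6,"tx": -0.26,"ty": -0.73,"tz": 0,"wx": 0,"wy": 0,"wz": 0},{"hand": -0.6,"tx": -0.26,"ty": -0.73,"tz": 0,"wx": 0,"wy": 0,"wz": 0},{"hand": -0.6,"tx": 0,"ty": 0,"tz": 0,"wx": 0,"wy": 0,"wz": 0},{"hand": -0.6,"tx": 0,"ty": 0,"tz": 0,"wx": 0,"wy": 0,"wz": 0},{"hand": -0.6,"tx": 0,"ty": 0,"tz": 0,"wx": 0,"wy": 0,"wz": 0}]'

```text
time: 11.2
tool_pos: [585.4, 47.9, 251.8]
tcp_rot: [3.138, 0.001, -1.308]
contact_force: [-0.1, -0.2, 0.3]
grip_width: 73.3
```

Run:
```python
from h import *
st(); go((590.3,47.5,207),PA-np.pi/2)
a=cv2.resize(capture('side')[150:220,270:360],None,fx=5,fy=5,interpolation=0);b=cv2.resize(capture('top')[130:200,310:370],None,fx=5,fy=5,interpolation=0)
cv2.imwrite('pics/g6.png',np.hstack([a,b])[:,:,::-1])
```

```text
{'time': 11.2, 'tool_pos': [585.404, 47.927, 251.809], 'tcp_rot': [3.138, 0.001, -1.308], 'contact_force': [-0.136, -0.151, 0.264], 'moment': [0.036, 0.002, -0.029], 'grip_width': 73.336} press frame [-36.6  30.9 251.8]
pose [585.4  47.9 251.8] rpy [ 3.1385e+00  6.0000e-04 -1.3078e+00] d [  4.9  -0.4 -44.8] rows 2 per row t [ 0.0211 -0.0577  0.5601] wz 0.0059
```

View pics/g6.png

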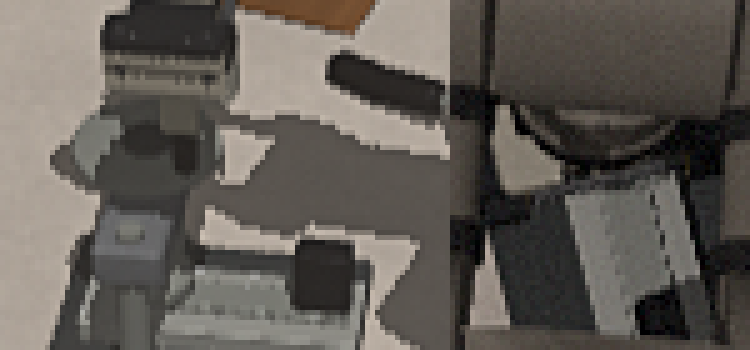

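Request:
drive_tool --deltas '[{"hand": -0.6,"tx": 0.04,"ty": -0.11,"tz": 0.2,"wx": 0,"wy": 0,"wz": 0},{"hand": -0.6,"tx": 0,"ty": 0,"tz": 0.45,"wx": 0,"wy": 0,"wz": 0},{"hand": -0.6,"tx": 0,"ty": 0,"tz": 0.45,"wx": 0,"wy": 0,"wz": 0},{"hand": 1,"tx": 0,"ty": 0,"tz": 0,"wx": 0,"wy": 0,"wz": 0},{"hand": 1,"tx": 0,"ty": 0,"tz": 0,"wx": 0,"wy": 0,"wz": 0},{"hand": 1,"tx": 0,"ty": 0,"tz": 0,"wx": 0,"wy": 0,"wz": 0},{"hand": 1,"tx": 0,"ty": 0,"tz": 0,"wx": 0,"wy": 0,"wz": 0},{"hand": 1,"tx": 0,"ty": 0,"tz": 0,"wx": 0,"wy": 0,"wz": 0},{"hand": 1,"tx": 0,"ty": 0,"tz": 0,"wx": 0,"wy": 0,"wz": 0},{"hand": 1,"tx": 0,"ty": 0,"tz": 0,"wx": 0,"wy": 0,"wz": 0},{"hand": 1,"tx": 0,"ty": 0,"tz": 0,"wx": 0,"wy": 0,"wz": 0},{"hand": 1,"tx": 0,"ty": 0,"tz": 0,"wx": 0,"wy": 0,"wz": 0},{"hand": 1,"tx": 0,"ty": 0,"tz": 0,"wx": 0,"wy": 0,"wz": 0}]'

```text
time: 12.38
tool_pos: [591.1, 47.2, 209.6]
tcp_rot: [-3.141, -0.001, -1.308]
contact_force: [-0.8, -2.5, -0.2]
grip_width: 16.0
```

Run:
```python
from h import *
st()
a=cv2.resize(capture('side')[150:220,270:360],None,fx=6,fy=6,interpolation=0)
cv2.imwrite('pics/g7.png',np.hstack([a])[:,:,::-1])
```

```text
{'time': 12.383, 'tool_pos': [591.127, 47.216, 209.57], 'tcp_rot': [-3.141, -0.001, -1.308], 'contact_force': [-0.827, -2.51, -0.227], 'moment': [-0.322, -0.069, 0.058], 'grip_width': 15.953} press frame [-31.3  28.7 209.6]
```

View pics/g7.png

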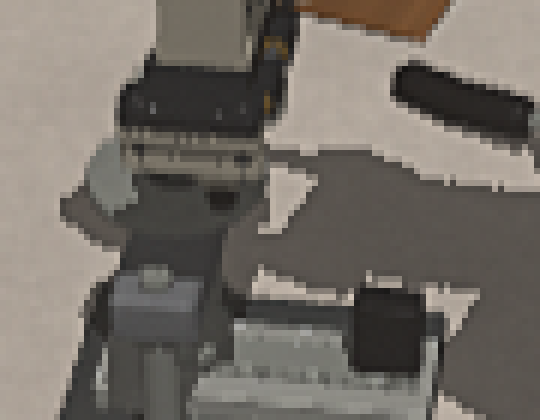

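```bash
cat >> h.py <<'E'
def arc(a0,a1,n,r=42.0):
    th=np.radians(np.linspace(a0,a1,n+1)); x=r*np.cos(th); y=r*np.sin(th)
    for dx,dy in zip(np.diff(x),np.diff(y)): print(f'{-dy/40:.3f},{-dx/40:.3f}',end='  ')
    print()
E
python3 - <<'E'
from h import *
arc(137.5,37.5,10); arc(37.5,-62.5,10); arc(-62.5,-162.5,10)
E
```

```text
-0.124,-0.135  -0.098,-0.154  -0.070,-0.169  -0.040,-0.179  -0.008,-0.183  0.024,-0.181  0.055,-0.175  0.085,-0.162  0.111,-0.145  0.135,-0.124  
0.154,-0.098  0.169,-0.070  0.179,-0.040  0.183,-0.008  0.181,0.024  0.175,0.055  0.162,0.085  0.145,0.111  0.124,0.135  0.098,0.154  
0.070,0.169  0.040,0.179  0.008,0.183  -0.024,0.181  -0.055,0.175  -0.085,0.162  -0.111,0.145  -0.135,0.124  -0.154,0.098  -0.169,0.070
```

Request:
drive_tool --deltas '[{"hand": 1,"tx": -0.124,"ty": -0.135,"tz": 0,"wx": 0,"wy": 0,"wz": 0},{"hand": 1,"tx": -0.098,"ty": -0.154,"tz": 0,"wx": 0,"wy": 0,"wz": 0},{"hand": 1,"tx": -0.07,"ty": -0.169,"tz": 0,"wx": 0,"wy": 0,"wz": 0},{"hand": 1,"tx": -0.04,"ty": -0.179,"tz": 0,"wx": 0,"wy": 0,"wz": 0},{"hand": 1,"tx": -0.008,"ty": -0.183,"tz": 0,"wx": 0,"wy": 0,"wz": 0},{"hand": 1,"tx": 0,"ty": 0,"tz": 0,"wx": 0,"wy": 0,"wz": 0}]'

```text
time: 12.93
tool_pos: [620.7, 69.9, 209.5]
tcp_rot: [-3.14, -0.0, -1.308]
contact_force: [-0.2, -2.5, 2.2]
grip_width: 16.1
```

Run:
```python
from h import *
st()
a=cv2.resize(capture('side')[150:220,270:360],None,fx=6,fy=6,interpolation=0)
cv2.imwrite('pics/g8.png',np.hstack([a])[:,:,::-1])
```

```text
{'time': 12.933, 'tool_pos': [620.742, 69.886, 209.474], 'tcp_rot': [-3.14, -0.0, -1.308], 'contact_force': [-0.21, -2.464, 2.2], 'moment': [-0.308, -0.031, -0.021], 'grip_width': 16.133} press frame [  3.2  42.9 209.5]
```

View pics/g8.png

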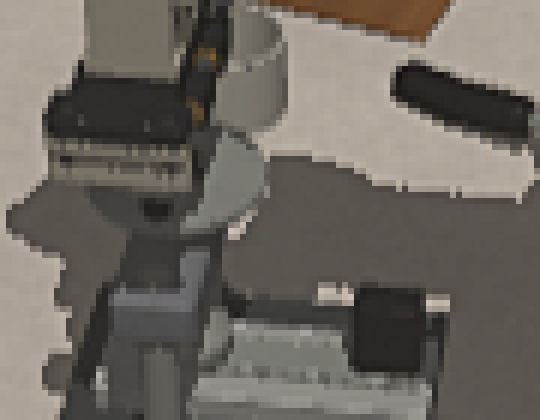

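The crank follows (its foot is now at crop (155,210)). I continue.

Request:
drive_tool --deltas '[{"hand": 1,"tx": 0.024,"ty": -0.181,"tz": 0,"wx": 0,"wy": 0,"wz": 0},{"hand": 1,"tx": 0.055,"ty": -0.175,"tz": 0,"wx": 0,"wy": 0,"wz": 0},{"hand": 1,"tx": 0.085,"ty": -0.162,"tz": 0,"wx": 0,"wy": 0,"wz": 0},{"hand": 1,"tx": 0.111,"ty": -0.145,"tz": 0,"wx": 0,"wy": 0,"wz": 0},{"hand": 1,"tx": 0.135,"ty": -0.124,"tz": 0,"wx": 0,"wy": 0,"wz": 0},{"hand": 1,"tx": 0.154,"ty": -0.098,"tz": 0,"wx": 0,"wy": 0,"wz": 0},{"hand": 1,"tx": 0.169,"ty": -0.07,"tz": 0,"wx": 0,"wy": 0,"wz": 0},{"hand": 1,"tx": 0.179,"ty": -0.04,"tz": 0,"wx": 0,"wy": 0,"wz": 0},{"hand": 1,"tx": 0.183,"ty": -0.008,"tz": 0,"wx": 0,"wy": 0,"wz": 0},{"hand": 1,"tx": 0,"ty": 0,"tz": 0,"wx": 0,"wy": 0,"wz": 0}]'

```text
time: 13.82
tool_pos: [670.2, 35.5, 209.5]
tcp_rot: [-3.14, -0.001, -1.31]
contact_force: [0.6, -0.4, 3.0]
grip_width: 16.1
```

Run:
```python
from h import *
st()
```

```text
{'time': 13.817, 'tool_pos': [670.212, 35.468, 209.54], 'tcp_rot': [-3.14, -0.001, -1.31], 'contact_force': [0.609, -0.379, 3.024], 'moment': [0.027, 0.003, -0.004], 'grip_width': 16.136} press frame [ 42.   -3.1 209.5]
```

Request:
drive_tool --deltas '[{"hand": 1,"tx": 0.181,"ty": 0.024,"tz": 0,"wx": 0,"wy": 0,"wz": 0},{"hand": 1,"tx": 0.175,"ty": 0.055,"tz": 0,"wx": 0,"wy": 0,"wz": 0},{"hand": 1,"tx": 0.162,"ty": 0.085,"tz": 0,"wx": 0,"wy": 0,"wz": 0},{"hand": 1,"tx": 0.145,"ty": 0.111,"tz": 0,"wx": 0,"wy": 0,"wz": 0},{"hand": 1,"tx": 0.124,"ty": 0.135,"tz": 0,"wx": 0,"wy": 0,"wz": 0},{"hand": 1,"tx": 0.098,"ty": 0.154,"tz": 0,"wx": 0,"wy": 0,"wz": 0},{"hand": 1,"tx": 0.07,"ty": 0.169,"tz": 0,"wx": 0,"wy": 0,"wz": 0},{"hand": 1,"tx": 0.04,"ty": 0.179,"tz": 0,"wx": 0,"wy": 0,"wz": 0},{"hand": 1,"tx": 0.008,"ty": 0.183,"tz": 0,"wx": 0,"wy": 0,"wz": 0},{"hand": 1,"tx": -0.024,"ty": 0.181,"tz": 0,"wx": 0,"wy": 0,"wz": 0},{"hand": 1,"tx": -0.055,"ty": 0.175,"tz": 0,"wx": 0,"wy": 0,"wz": 0},{"hand": 1,"tx": -0.085,"ty": 0.162,"tz": 0,"wx": 0,"wy": 0,"wz": 0},{"hand": 1,"tx": 0,"ty": 0,"tz": 0,"wx": 0,"wy": 0,"wz": 0}]'

```text
time: 14.9
tool_pos: [613.9, -11.5, 209.5]
tcp_rot: [3.14, 0.0, -1.308]
contact_force: [1.1, 1.3, 3.4]
grip_width: 15.8
```

Run:
```python
from h import *
st()
```

```text
{'time': 14.9, 'tool_pos': [613.877, -11.485, 209.511], 'tcp_rot': [3.14, 0.0, -1.308], 'contact_force': [1.139, 1.282, 3.415], 'moment': [0.081, -0.21, 0.018], 'grip_width': 15.77} press frame [-24.5 -33.9 209.5]
```

Request:
drive_tool --deltas '[{"hand": 1,"tx": -0.111,"ty": 0.145,"tz": 0,"wx": 0,"wy": 0,"wz": 0},{"hand": 1,"tx": -0.135,"ty": 0.124,"tz": 0,"wx": 0,"wy": 0,"wz": 0},{"hand": 1,"tx": -0.154,"ty": 0.098,"tz": 0,"wx": 0,"wy": 0,"wz": 0},{"hand": 1,"tx": -0.169,"ty": 0.07,"tz": 0,"wx": 0,"wy": 0,"wz": 0},{"hand": 1,"tx": 0,"ty": 0,"tz": 0,"wx": 0,"wy": 0,"wz": 0},{"hand": 1,"tx": 0,"ty": 0,"tz": 0,"wx": 0,"wy": 0,"wz": 0}]'

```text
time: 15.4
tool_pos: [592.2, 6.6, 209.5]
tcp_rot: [3.141, 0.001, -1.307]
contact_force: [1.2, 1.7, 6.3]
grip_width: 16.0
```

Run:
```python
from h import *
st(); p=toP(get_obs()['tool_pos']); print(np.degrees(np.arctan2(p[1],p[0])),np.hypot(p[0],p[1]))
```

```text
{'time': 15.4, 'tool_pos': [592.184, 6.582, 209.456], 'tcp_rot': [3.141, 0.001, -1.307], 'contact_force': [1.158, 1.674, 6.334], 'moment': [0.202, -0.226, 0.019], 'grip_width': 16.023} press frame [-40.8 -10.8 209.5]
-165.1548049542897 42.21991591610488
```

Request:
drive_tool --deltas '[{"hand": -0.3,"tx": 0,"ty": 0,"tz": 0,"wx": 0,"wy": 0,"wz": 0},{"hand": -0.3,"tx": 0,"ty": 0,"tz": 0,"wx": 0,"wy": 0,"wz": 0},{"hand": -0.3,"tx": 0,"ty": 0,"tz": 0,"wx": 0,"wy": 0,"wz": 0},{"hand": -0.3,"tx": 0,"ty": 0,"tz": 0,"wx": 0,"wy": 0,"wz": 0},{"hand": -0.3,"tx": 0,"ty": 0,"tz": -0.4,"wx": 0,"wy": 0,"wz": 0},{"hand": -0.3,"tx": 0,"ty": 0,"tz": -0.7,"wx": 0,"wy": 0,"wz": 0},{"hand": -0.3,"tx": 0,"ty": 0,"tz": -0.3,"wx": 0,"wy": 0,"wz": 0},{"hand": -0.3,"tx": 0,"ty": 0,"tz": 0,"wx": 0,"wy": 0,"wz": 0},{"hand": -0.3,"tx": 0,"ty": 0,"tz": 0,"wx": 0,"wy": 0,"wz": 0}]'

```text
time: 16.15
tool_pos: [592.8, 5.5, 265.2]
tcp_rot: [-3.142, -0.0, -1.308]
contact_force: [0.9, -0.4, -0.5]
grip_width: 59.6
```

Run:
```python
from h import *
st(); go(W(-123.5,0,261),PA-np.pi/2)
```

```text
{'time': 16.15, 'tool_pos': [592.765, 5.547, 265.17], 'tcp_rot': [-3.142, -0.0, -1.308], 'contact_force': [0.883, -0.413, -0.541], 'moment': [0.05, -0.002, 0.04], 'grip_width': 59.581} press frame [-40.5 -12.  265.2]
pose [592.8   5.5 265.2] rpy [-3.1415e+00 -2.0000e-04 -1.3083e+00] d [-83.3  -9.9  -4.2] rows 3 per row t [-0.1001  0.6915  0.0348] wz 0.002
```

Request:
drive_tool --deltas '[{"hand": -0.3,"tx": -0.1,"ty": 0.69,"tz": 0,"wx": 0,"wy": 0,"wz": 0},{"hand": -0.3,"tx": -0.1,"ty": 0.69,"tz": 0,"wx": 0,"wy": 0,"wz": 0},{"hand": -0.3,"tx": -0.1,"ty": 0.69,"tz": 0,"wx": 0,"wy": 0,"wz": 0},{"hand": -0.3,"tx": 0,"ty": 0,"tz": 0.5,"wx": 0,"wy": 0,"wz": 0},{"hand": -0.3,"tx": 0,"ty": 0,"tz": 0.9,"wx": 0,"wy": 0,"wz": 0},{"hand": -0.3,"tx": 0,"ty": 0,"tz": 0.9,"wx": 0,"wy": 0,"wz": 0},{"hand": -0.3,"tx": 0,"ty": 0,"tz": 0.9,"wx": 0,"wy": 0,"wz": 0},{"hand": -0.3,"tx": 0,"ty": 0,"tz": 0.9,"wx": 0,"wy": 0,"wz": 0},{"hand": -0.3,"tx": 0,"ty": 0,"tz": 0.6,"wx": 0,"wy": 0,"wz": 0},{"hand": -0.3,"tx": 0,"ty": 0,"tz": 0,"wx": 0,"wy": 0,"wz": 0},{"hand": -0.3,"tx": 0,"ty": 0,"tz": 0,"wx": 0,"wy": 0,"wz": 0},{"hand": -0.3,"tx": 0,"ty": 0,"tz": 0,"wx": 0,"wy": 0,"wz": 0}]'

```text
time: 17.15
tool_pos: [510.2, -4.4, 78.1]
tcp_rot: [-3.141, -0.0, -1.308]
contact_force: [0.6, 0.6, 0.6]
grip_width: 59.6
```

Run:
```python
from h import *
st(); go(W(-123.5,-0.6,66.5),PA-np.pi/2)
```

```text
{'time': 17.15, 'tool_pos': [510.201, -4.355, 78.09], 'tcp_rot': [-3.141, -0.0, -1.308], 'contact_force': [0.581, 0.634, 0.568], 'moment': [0.065, 0.031, 0.005], 'grip_width': 59.644} press frame [-1.228e+02 -1.000e-01  7.810e+01]
pose [510.2  -4.4  78.1] rpy [-3.1409e+00 -4.0000e-04 -1.3082e+00] d [ -0.5  -0.6 -11.6] rows 1 per row t [0.0113 0.0168 0.2898] wz 0.007
```

Request:
drive_tool --deltas '[{"hand": -0.3,"tx": 0,"ty": 0,"tz": 0.28,"wx": 0,"wy": 0,"wz": 0},{"hand": 1,"tx": 0,"ty": 0,"tz": 0,"wx": 0,"wy": 0,"wz": 0},{"hand": 1,"tx": 0,"ty": 0,"tz": 0,"wx": 0,"wy": 0,"wz": 0},{"hand": 1,"tx": 0,"ty": 0,"tz": 0,"wx": 0,"wy": 0,"wz": 0},{"hand": 1,"tx": 0,"ty": 0,"tz": 0,"wx": 0,"wy": 0,"wz": 0},{"hand": 1,"tx": 0,"ty": 0,"tz": 0,"wx": 0,"wy": 0,"wz": 0},{"hand": 1,"tx": 0,"ty": 0,"tz": 0,"wx": 0,"wy": 0,"wz": 0},{"hand": 1,"tx": 0,"ty": 0,"tz": 0,"wx": 0,"wy": 0,"wz": 0},{"hand": 1,"tx": 0,"ty": 0,"tz": 0,"wx": 0,"wy": 0,"wz": 0}]'

```text
time: 17.9
tool_pos: [510.0, -4.4, 66.7]
tcp_rot: [-3.141, -0.0, -1.308]
contact_force: [-2.6, 0.4, 4.8]
grip_width: 23.6
```

```bash
cat >> h.py <<'E'
def fp():
    o=get_obs(); f=np.array(o['contact_force']); a=np.array(o['tool_pos'])
    print('t',round(o['time'],2),'F press',(f[0]*np.cos(PA)+f[1]*np.sin(PA)).round(2),(-f[0]*np.sin(PA)+f[1]*np.cos(PA)).round(2),f[2].round(2),'pos',toP(a).round(2),'w',round(o['grip_width'],2))
E
python3 - <<'E'
from h import *
fp()
E
```

```text
t 17.9 F press -2.37 1.1 4.75 pos [-123.04   -0.16   66.67] w 23.63
```

Request:
drive_tool --deltas '[{"hand": 1,"tx": 0,"ty": -0.025,"tz": 0,"wx": 0,"wy": 0,"wz": 0},{"hand": 1,"tx": 0,"ty": -0.025,"tz": 0,"wx": 0,"wy": 0,"wz": 0}]'

```text
time: 18.07
tool_pos: [510.0, -4.4, 66.6]
tcp_rot: [3.138, -0.0, -1.308]
contact_force: [-12.2, -6.8, 13.7]
grip_width: 24.0
```

```bash
python3 -c "
from h import *
fp()"
```

```text
t 18.07 F press -13.54 -3.42 13.73 pos [-1.2299e+02 -1.2000e-01  6.6630e+01] w 23.98
```

Request:
drive_tool --deltas '[{"hand": 1,"tx": 0,"ty": -0.025,"tz": 0,"wx": 0,"wy": 0,"wz": 0},{"hand": 1,"tx": 0,"ty": -0.025,"tz": 0,"wx": 0,"wy": 0,"wz": 0}]'

```text
time: 18.23
tool_pos: [510.1, -4.3, 66.5]
tcp_rot: [3.134, 0.0, -1.307]
contact_force: [-18.3, -9.4, 17.8]
grip_width: 24.3
```

```bash
python3 -c "
from h import *
fp()"
```

```text
t 18.23 F press -20.12 -4.38 17.79 pos [-1.2287e+02 -9.0000e-02  6.6540e+01] w 24.33
```

Request:
drive_tool --deltas '[{"hand": 1,"tx": 0,"ty": -0.025,"tz": 0,"wx": 0,"wy": 0,"wz": 0},{"hand": 1,"tx": 0,"ty": -0.025,"tz": 0,"wx": 0,"wy": 0,"wz": 0}]'

```text
time: 18.4
tool_pos: [510.4, -4.2, 66.4]
tcp_rot: [3.13, 0.001, -1.307]
contact_force: [-22.9, -12.7, 21.2]
grip_width: 24.1
```

```bash
python3 -c "
from h import *
fp()"
```

```text
t 18.4 F press -25.38 -6.36 21.24 pos [-1.2258e+02 -8.0000e-02  6.6410e+01] w 24.13
```

Clamped hard: at least 25 N without sliding. I relax the push, release, and back the screw off about 90° (2 mm).

Request:
drive_tool --deltas '[{"hand": 1,"tx": 0,"ty": 0.075,"tz": 0,"wx": 0,"wy": 0,"wz": 0},{"hand": 1,"tx": 0,"ty": 0.075,"tz": 0,"wx": 0,"wy": 0,"wz": 0},{"hand": -0.3,"tx": 0,"ty": 0,"tz": 0,"wx": 0,"wy": 0,"wz": 0},{"hand": -0.3,"tx": 0,"ty": 0,"tz": 0,"wx": 0,"wy": 0,"wz": 0},{"hand": -0.3,"tx": 0,"ty": 0,"tz": 0,"wx": 0,"wy": 0,"wz": 0},{"hand": -0.3,"tx": 0,"ty": 0,"tz": 0,"wx": 0,"wy": 0,"wz": 0},{"hand": -0.3,"tx": 0,"ty": 0,"tz": -0.3,"wx": 0,"wy": 0,"wz": 0},{"hand": -0.3,"tx": 0,"ty": 0,"tz": -0.9,"wx": 0,"wy": 0,"wz": 0},{"hand": -0.3,"tx": 0,"ty": 0,"tz": -0.9,"wx": 0,"wy": 0,"wz": 0},{"hand": -0.3,"tx": 0,"ty": 0,"tz": -0.9,"wx": 0,"wy": 0,"wz": 0},{"hand": -0.3,"tx": 0,"ty": 0,"tz": -0.9,"wx": 0,"wy": 0,"wz": 0},{"hand": -0.3,"tx": 0,"ty": 0,"tz": -0.9,"wx": 0,"wy": 0,"wz": 0},{"hand": -0.3,"tx": 0,"ty": 0,"tz": 0,"wx": 0,"wy": 0,"wz": 0},{"hand": -0.3,"tx": 0,"ty": 0,"tz": 0,"wx": 0,"wy": 0,"wz": 0}]'

```text
time: 19.57
tool_pos: [510.6, -4.3, 260.2]
tcp_rot: [-3.137, -0.002, -1.308]
contact_force: [-0.3, 0.7, -0.7]
grip_width: 59.4
```

Run:
```python
from h import *
fp(); go(W(-40.8,-10.8,258),PA-np.pi/2); arc(-165,-75,9)
```

```text
t 19.57 F press -0.1 0.8 -0.74 pos [-1.2238e+02 -1.9000e-01  2.6018e+02] w 59.4
pose [510.6  -4.3 260.2] rpy [-3.1373e+00 -2.0000e-03 -1.3079e+00] d [81.5 10.9 -2.2] rows 3 per row t [ 0.089  -0.6797  0.0181] wz 0.0035
0.172,-0.063  0.159,-0.092  0.140,-0.118  0.118,-0.140  0.092,-0.159  0.063,-0.172  0.032,-0.180  -0.000,-0.183  -0.032,-0.180
```

Request:
drive_tool --deltas '[{"hand": -0.3,"tx": 0.09,"ty": -0.68,"tz": 0,"wx": 0,"wy": 0,"wz": 0},{"hand": -0.3,"tx": 0.09,"ty": -0.68,"tz": 0,"wx": 0,"wy": 0,"wz": 0},{"hand": -0.3,"tx": 0.09,"ty": -0.68,"tz": 0,"wx": 0,"wy": 0,"wz": 0},{"hand": -0.3,"tx": 0,"ty": 0,"tz": 0,"wx": 0,"wy": 0,"wz": 0},{"hand": -0.3,"tx": 0,"ty": 0,"tz": 0,"wx": 0,"wy": 0,"wz": 0},{"hand": -0.3,"tx": 0,"ty": 0,"tz": 0,"wx": 0,"wy": 0,"wz": 0}]'

```text
time: 20.07
tool_pos: [590.2, 6.6, 256.5]
tcp_rot: [3.138, 0.001, -1.308]
contact_force: [0.1, -0.5, -0.4]
grip_width: 59.4
```

Run:
```python
from h import *
fp(); go(W(-40.8,-10.8,209),PA-np.pi/2)
```

```text
t 20.07 F press -0.07 -0.49 -0.37 pos [-42.71 -10.3  256.46] w 59.36
pose [590.2   6.6 256.5] rpy [ 3.1380e+00  1.2000e-03 -1.3079e+00] d [  2.    0.  -47.5] rows 2 per row t [ 0.0062 -0.0238  0.5933] wz 0.0049
```

Descend, grip, then check before turning.

Request:
drive_tool --deltas '[{"hand": -0.3,"tx": 0.01,"ty": -0.04,"tz": 0.3,"wx": 0,"wy": 0,"wz": 0},{"hand": -0.3,"tx": 0,"ty": 0,"tz": 0.6,"wx": 0,"wy": 0,"wz": 0},{"hand": -0.3,"tx": 0,"ty": 0,"tz": 0.29,"wx": 0,"wy": 0,"wz": 0},{"hand": 1,"tx": 0,"ty": 0,"tz": 0,"wx": 0,"wy": 0,"wz": 0},{"hand": 1,"tx": 0,"ty": 0,"tz": 0,"wx": 0,"wy": 0,"wz": 0},{"hand": 1,"tx": 0,"ty": 0,"tz": 0,"wx": 0,"wy": 0,"wz": 0},{"hand": 1,"tx": 0,"ty": 0,"tz": 0,"wx": 0,"wy": 0,"wz": 0},{"hand": 1,"tx": 0,"ty": 0,"tz": 0,"wx": 0,"wy": 0,"wz": 0},{"hand": 1,"tx": 0,"ty": 0,"tz": 0,"wx": 0,"wy": 0,"wz": 0},{"hand": 1,"tx": 0,"ty": 0,"tz": 0,"wx": 0,"wy": 0,"wz": 0},{"hand": 1,"tx": 0,"ty": 0,"tz": 0,"wx": 0,"wy": 0,"wz": 0}]'

```text
time: 20.98
tool_pos: [593.1, 6.7, 211.0]
tcp_rot: [-3.141, 0.0, -1.308]
contact_force: [-1.5, 1.6, 1.8]
grip_width: 15.8
```

Run:
```python
from h import *
fp()
```

```text
t 20.98 F press -1.01 1.95 1.8 pos [-39.87 -10.92 211.04] w 15.75
```

Request:
drive_tool --deltas '[{"hand": 1,"tx": 0.172,"ty": -0.063,"tz": 0,"wx": 0,"wy": 0,"wz": 0},{"hand": 1,"tx": 0.159,"ty": -0.092,"tz": 0,"wx": 0,"wy": 0,"wz": 0},{"hand": 1,"tx": 0.14,"ty": -0.118,"tz": 0,"wx": 0,"wy": 0,"wz": 0},{"hand": 1,"tx": 0.118,"ty": -0.14,"tz": 0,"wx": 0,"wy": 0,"wz": 0},{"hand": 1,"tx": 0.092,"ty": -0.159,"tz": 0,"wx": 0,"wy": 0,"wz": 0},{"hand": 1,"tx": 0.063,"ty": -0.172,"tz": 0,"wx": 0,"wy": 0,"wz": 0},{"hand": 1,"tx": 0.032,"ty": -0.18,"tz": 0,"wx": 0,"wy": 0,"wz": 0},{"hand": 1,"tx": 0,"ty": -0.183,"tz": 0,"wx": 0,"wy": 0,"wz": 0},{"hand": 1,"tx": -0.032,"ty": -0.18,"tz": 0,"wx": 0,"wy": 0,"wz": 0},{"hand": 1,"tx": 0,"ty": 0,"tz": 0,"wx": 0,"wy": 0,"wz": 0},{"hand": 1,"tx": 0,"ty": 0,"tz": 0,"wx": 0,"wy": 0,"wz": 0}]'

```text
time: 21.9
tool_pos: [651.7, -8.9, 211.0]
tcp_rot: [-3.14, -0.0, -1.308]
contact_force: [-0.9, 3.2, 4.3]
grip_width: 15.9
```

Run:
```python
from h import *
fp(); p=toP(get_obs()['tool_pos']); print(np.degrees(np.arctan2(p[1],p[0])),np.hypot(p[0],p[1]))
```

```text
t 21.9 F press -0.1 3.29 4.32 pos [ 12.68 -41.16 210.98] w 15.94
-72.88235044208814 43.06454477943145
```

Request:
drive_tool --deltas '[{"hand": -0.3,"tx": 0,"ty": 0,"tz": 0,"wx": 0,"wy": 0,"wz": 0},{"hand": -0.3,"tx": 0,"ty": 0,"tz": 0,"wx": 0,"wy": 0,"wz": 0},{"hand": -0.3,"tx": 0,"ty": 0,"tz": 0,"wx": 0,"wy": 0,"wz": 0},{"hand": -0.3,"tx": 0,"ty": 0,"tz": 0,"wx": 0,"wy": 0,"wz": 0},{"hand": -0.3,"tx": 0,"ty": 0,"tz": -0.4,"wx": 0,"wy": 0,"wz": 0},{"hand": -0.3,"tx": 0,"ty": 0,"tz": -0.7,"wx": 0,"wy": 0,"wz": 0},{"hand": -0.3,"tx": 0,"ty": 0,"tz": -0.2,"wx": 0,"wy": 0,"wz": 0},{"hand": -0.3,"tx": -0.29,"ty": 0.67,"tz": 0,"wx": 0,"wy": 0,"wz": 0},{"hand": -0.3,"tx": -0.29,"ty": 0.67,"tz": 0,"wx": 0,"wy": 0,"wz": 0},{"hand": -0.3,"tx": -0.29,"ty": 0.67,"tz": 0,"wx": 0,"wy": 0,"wz": 0},{"hand": -0.3,"tx": -0.15,"ty": 0.67,"tz": 0,"wx": 0,"wy": 0,"wz": 0},{"hand": -0.3,"tx": 0,"ty": 0.67,"tz": 0,"wx": 0,"wy": 0,"wz": 0},{"hand": -0.3,"tx": 0,"ty": 0,"tz": 0,"wx": 0,"wy": 0,"wz": 0},{"hand": -0.3,"tx": 0,"ty": 0,"tz": 0,"wx": 0,"wy": 0,"wz": 0}]'

```text
time: 23.07
tool_pos: [510.0, -4.5, 263.0]
tcp_rot: [-3.141, -0.001, -1.309]
contact_force: [-0.6, 0.3, -0.0]
grip_width: 59.3
```

Run:
```python
from h import *
fp(); go(W(-123,-0.2,67),PA-np.pi/2)
```

```text
t 23.07 F press -0.49 0.43 -0.03 pos [-1.2304e+02 -2.5000e-01  2.6299e+02] w 59.34
pose [510.   -4.5 263. ] rpy [-3.1405e+00 -7.0000e-04 -1.3089e+00] d [ 0.00e+00  1.00e-01 -1.96e+02] rows 5 per row t [-3.0e-04 -2.0e-04  9.8e-01] wz -0.0001
```

Request:
drive_tool --deltas '[{"hand": -0.3,"tx": 0,"ty": 0,"tz": 0.5,"wx": 0,"wy": 0,"wz": 0},{"hand": -0.3,"tx": 0,"ty": 0,"tz": 0.9,"wx": 0,"wy": 0,"wz": 0},{"hand": -0.3,"tx": 0,"ty": 0,"tz": 0.9,"wx": 0,"wy": 0,"wz": 0},{"hand": -0.3,"tx": 0,"ty": 0,"tz": 0.9,"wx": 0,"wy": 0,"wz": 0},{"hand": -0.3,"tx": 0,"ty": 0,"tz": 0.9,"wx": 0,"wy": 0,"wz": 0},{"hand": -0.3,"tx": 0,"ty": 0,"tz": 0.5,"wx": 0,"wy": 0,"wz": 0},{"hand": -0.3,"tx": 0,"ty": 0,"tz": 0.26,"wx": 0,"wy": 0,"wz": 0},{"hand": -0.3,"tx": 0,"ty": 0,"tz": 0,"wx": 0,"wy": 0,"wz": 0},{"hand": 1,"tx": 0,"ty": 0,"tz": 0,"wx": 0,"wy": 0,"wz": 0},{"hand": 1,"tx": 0,"ty": 0,"tz": 0,"wx": 0,"wy": 0,"wz": 0},{"hand": 1,"tx": 0,"ty": 0,"tz": 0,"wx": 0,"wy": 0,"wz": 0},{"hand": 1,"tx": 0,"ty": 0,"tz": 0,"wx": 0,"wy": 0,"wz": 0},{"hand": 1,"tx": 0,"ty": 0,"tz": 0,"wx": 0,"wy": 0,"wz": 0},{"hand": 1,"tx": 0,"ty": 0,"tz": 0,"wx": 0,"wy": 0,"wz": 0},{"hand": 1,"tx": 0,"ty": 0,"tz": 0,"wx": 0,"wy": 0,"wz": 0},{"hand": 1,"tx": 0,"ty": 0,"tz": 0,"wx": 0,"wy": 0,"wz": 0}]'

```text
time: 24.4
tool_pos: [510.8, -4.3, 68.8]
tcp_rot: [-3.141, -0.001, -1.308]
contact_force: [-1.2, 0.8, 5.6]
grip_width: 24.0
```

```bash
python3 -c "
from h import *
fp()"
```

```text
t 24.4 F press -0.93 1.05 5.64 pos [-122.28   -0.25   68.83] w 24.01
```

Request:
drive_tool --deltas '[{"hand": 1,"tx": 0,"ty": -0.025,"tz": 0,"wx": 0,"wy": 0,"wz": 0},{"hand": 1,"tx": 0,"ty": 0,"tz": 0,"wx": 0,"wy": 0,"wz": 0}]'

```text
time: 24.57
tool_pos: [510.8, -4.3, 68.8]
tcp_rot: [3.14, -0.0, -1.308]
contact_force: [-6.5, -2.4, 9.1]
grip_width: 23.8
```

```bash
python3 -c "
from h import *
fp()"
```

```text
t 24.57 F press -6.94 -0.6 9.14 pos [-122.27   -0.24   68.84] w 23.77
```

Request:
drive_tool --deltas '[{"hand": 1,"tx": 0,"ty": -0.025,"tz": 0,"wx": 0,"wy": 0,"wz": 0},{"hand": 1,"tx": 0,"ty": 0,"tz": 0,"wx": 0,"wy": 0,"wz": 0}]'

```text
time: 24.73
tool_pos: [510.8, -4.3, 68.8]
tcp_rot: [3.138, -0.0, -1.308]
contact_force: [-8.9, -3.8, 12.2]
grip_width: 23.6
```

```bash
python3 -c "
from h import *
fp()"
```

```text
t 24.73 F press -9.55 -1.35 12.18 pos [-122.22   -0.22   68.81] w 23.62
```

Request:
drive_tool --deltas '[{"hand": 1,"tx": 0,"ty": -0.025,"tz": 0,"wx": 0,"wy": 0,"wz": 0},{"hand": 1,"tx": 0,"ty": 0,"tz": 0,"wx": 0,"wy": 0,"wz": 0}]'

```text
time: 24.9
tool_pos: [510.9, -4.3, 68.8]
tcp_rot: [3.136, 0.0, -1.308]
contact_force: [-11.6, -5.3, 13.8]
grip_width: 24.2
```

```bash
python3 -c "
from h import *
fp()"
```

```text
t 24.9 F press -12.57 -2.12 13.79 pos [-122.16   -0.22   68.77] w 24.21
```

Request:
drive_tool --deltas '[{"hand": 1,"tx": 0,"ty": 0,"tz": -0.025,"wx": 0,"wy": 0,"wz": 0},{"hand": 1,"tx": 0,"ty": 0,"tz": 0,"wx": 0,"wy": 0,"wz": 0}]'

```text
time: 25.07
tool_pos: [510.8, -4.0, 68.8]
tcp_rot: [3.136, 0.001, -1.308]
contact_force: [-9.2, -5.5, 5.9]
grip_width: 23.7
```

```bash
python3 -c "
from h import *
fp()"
```

```text
t 25.07 F press -10.31 -2.98 5.86 pos [-1.2213e+02  1.0000e-02  6.8800e+01] w 23.67
```

Request:
drive_tool --deltas '[{"hand": 1,"tx": 0,"ty": -0.025,"tz": -0.01,"wx": 0,"wy": 0,"wz": 0},{"hand": 1,"tx": 0,"ty": 0,"tz": 0,"wx": 0,"wy": 0,"wz": 0}]'

```text
time: 25.23
tool_pos: [511.0, -3.8, 68.9]
tcp_rot: [3.134, 0.001, -1.308]
contact_force: [-10.6, -4.8, 5.0]
grip_width: 23.6
```

```bash
python3 -c "
from h import *
fp()"
```

```text
t 25.23 F press -11.45 -1.85 5.03 pos [-121.88    0.18   68.93] w 23.63
```

Request:
drive_tool --deltas '[{"hand": 1,"tx": 0,"ty": -0.025,"tz": -0.01,"wx": 0,"wy": 0,"wz": 0},{"hand": 1,"tx": 0,"ty": 0,"tz": 0,"wx": 0,"wy": 0,"wz": 0}]'

```text
time: 25.4
tool_pos: [511.6, -3.5, 69.1]
tcp_rot: [3.133, 0.002, -1.308]
contact_force: [-10.9, -4.5, 4.2]
grip_width: 23.9
```

```bash
python3 -c "
from h import *
fp()"
```

```text
t 25.4 F press -11.73 -1.49 4.22 pos [-121.21    0.34   69.08] w 23.92
```

Request:
drive_tool --deltas '[{"hand": 1,"tx": 0,"ty": -0.025,"tz": -0.01,"wx": 0,"wy": 0,"wz": 0},{"hand": 1,"tx": 0,"ty": -0.025,"tz": 0,"wx": 0,"wy": 0,"wz": 0}]'

```text
time: 25.57
tool_pos: [513.1, -2.8, 69.3]
tcp_rot: [3.132, 0.002, -1.308]
contact_force: [-11.4, -5.0, 2.3]
grip_width: 23.6
```

```bash
python3 -c "
from h import *
fp()"
```

```text
t 25.57 F press -12.33 -1.9 2.28 pos [-119.6     0.57   69.26] w 23.59
```

Request:
drive_tool --deltas '[{"hand": 1,"tx": 0,"ty": -0.025,"tz": -0.01,"wx": 0,"wy": 0,"wz": 0},{"hand": 1,"tx": 0,"ty": -0.025,"tz": 0,"wx": 0,"wy": 0,"wz": 0}]'

```text
time: 25.73
tool_pos: [514.9, -2.2, 69.4]
tcp_rot: [3.132, 0.003, -1.308]
contact_force: [-11.8, -3.1, 1.6]
grip_width: 23.9
```

```bash
python3 -c "
from h import *
fp()"
```

```text
t 25.73 F press -12.17 0.07 1.59 pos [-117.76    0.77   69.44] w 23.89
```

It slides steadily at about 12 N, which is a bit tight. I release and back the screw off by about 20°.

Request:
drive_tool --deltas '[{"hand": 1,"tx": 0,"ty": 0.07,"tz": 0.02,"wx": 0,"wy": 0,"wz": 0},{"hand": -0.3,"tx": 0,"ty": 0,"tz": 0,"wx": 0,"wy": 0,"wz": 0},{"hand": -0.3,"tx": 0,"ty": 0,"tz": 0,"wx": 0,"wy": 0,"wz": 0},{"hand": -0.3,"tx": 0,"ty": 0,"tz": 0,"wx": 0,"wy": 0,"wz": 0},{"hand": -0.3,"tx": 0,"ty": 0,"tz": 0,"wx": 0,"wy": 0,"wz": 0},{"hand": -0.3,"tx": 0,"ty": 0,"tz": -0.3,"wx": 0,"wy": 0,"wz": 0},{"hand": -0.3,"tx": 0,"ty": 0,"tz": -0.9,"wx": 0,"wy": 0,"wz": 0},{"hand": -0.3,"tx": 0,"ty": 0,"tz": -0.9,"wx": 0,"wy": 0,"wz": 0},{"hand": -0.3,"tx": 0,"ty": 0,"tz": -0.9,"wx": 0,"wy": 0,"wz": 0},{"hand": -0.3,"tx": 0,"ty": 0,"tz": -0.9,"wx": 0,"wy": 0,"wz": 0},{"hand": -0.3,"tx": 0,"ty": 0,"tz": -0.9,"wx": 0,"wy": 0,"wz": 0},{"hand": -0.3,"tx": 0,"ty": 0,"tz": 0,"wx": 0,"wy": 0,"wz": 0},{"hand": -0.3,"tx": 0,"ty": 0,"tz": 0,"wx": 0,"wy": 0,"wz": 0}]'

```text
time: 26.82
tool_pos: [517.5, -2.7, 264.3]
tcp_rot: [-3.136, -0.002, -1.308]
contact_force: [0.2, -0.0, -0.5]
grip_width: 59.7
```

Run:
```python
from h import *
fp(); go(W(12.7,-41.2,260),PA-np.pi/2); arc(-73,-53,4); arc(-73,-51,4)
```

```text
t 26.82 F press 0.16 -0.09 -0.49 pos [-115.37   -0.47  264.35] w 59.68
pose [517.5  -2.7 264.3] rpy [-3.1365e+00 -2.4000e-03 -1.3080e+00] d [134.3  -6.2  -4.3] rows 4 per row t [ 0.2552 -0.8003  0.0272] wz 0.0022
-0.031,-0.086  -0.038,-0.083  -0.045,-0.080  -0.052,-0.075  
-0.034,-0.095  -0.043,-0.091  -0.052,-0.087  -0.060,-0.081
```

Request:
drive_tool --deltas '[{"hand": -0.3,"tx": 0.25,"ty": -0.8,"tz": 0,"wx": 0,"wy": 0,"wz": 0},{"hand": -0.3,"tx": 0.25,"ty": -0.8,"tz": 0,"wx": 0,"wy": 0,"wz": 0},{"hand": -0.3,"tx": 0.25,"ty": -0.8,"tz": 0,"wx": 0,"wy": 0,"wz": 0},{"hand": -0.3,"tx": 0.25,"ty": -0.8,"tz": 0,"wx": 0,"wy": 0,"wz": 0},{"hand": -0.3,"tx": 0,"ty": 0,"tz": 0,"wx": 0,"wy": 0,"wz": 0},{"hand": -0.3,"tx": 0,"ty": 0,"tz": 0,"wx": 0,"wy": 0,"wz": 0},{"hand": -0.3,"tx": 0,"ty": 0,"tz": 0,"wx": 0,"wy": 0,"wz": 0}]'

```text
time: 27.4
tool_pos: [649.6, -7.9, 260.1]
tcp_rot: [3.138, 0.001, -1.308]
contact_force: [0.9, 1.0, -0.0]
grip_width: 60.0
```

Run:
```python
from h import *
fp(); go(W(12.7,-41.2,210),PA-np.pi/2)
```

```text
t 27.4 F press 1.13 0.7 -0.01 pos [ 10.85 -39.64 260.11] w 59.96
pose [649.6  -7.9 260.1] rpy [ 3.1383e+00  1.2000e-03 -1.3080e+00] d [  2.2  -1.  -50.1] rows 2 per row t [ 0.0195 -0.0231  0.6263] wz 0.0046
```

Request:
drive_tool --deltas '[{"hand": -0.3,"tx": 0.04,"ty": -0.04,"tz": 0.3,"wx": 0,"wy": 0,"wz": 0},{"hand": -0.3,"tx": 0,"ty": 0,"tz": 0.6,"wx": 0,"wy": 0,"wz": 0},{"hand": -0.3,"tx": 0,"ty": 0,"tz": 0.35,"wx": 0,"wy": 0,"wz": 0},{"hand": 1,"tx": 0,"ty": 0,"tz": 0,"wx": 0,"wy": 0,"wz": 0},{"hand": 1,"tx": 0,"ty": 0,"tz": 0,"wx": 0,"wy": 0,"wz": 0},{"hand": 1,"tx": 0,"ty": 0,"tz": 0,"wx": 0,"wy": 0,"wz": 0},{"hand": 1,"tx": 0,"ty": 0,"tz": 0,"wx": 0,"wy": 0,"wz": 0},{"hand": 1,"tx": 0,"ty": 0,"tz": 0,"wx": 0,"wy": 0,"wz": 0},{"hand": 1,"tx": 0,"ty": 0,"tz": 0,"wx": 0,"wy": 0,"wz": 0},{"hand": 1,"tx": 0,"ty": 0,"tz": 0,"wx": 0,"wy": 0,"wz": 0},{"hand": 1,"tx": 0,"ty": 0,"tz": 0,"wx": 0,"wy": 0,"wz": 0}]'

```text
time: 28.32
tool_pos: [652.5, -8.5, 212.6]
tcp_rot: [-3.141, 0.001, -1.308]
contact_force: [-1.1, 2.3, 1.8]
grip_width: 15.9
```

Run:
```python
from h import *
fp(); p=toP(get_obs()['tool_pos']); print(np.degrees(np.arctan2(p[1],p[0])),np.hypot(p[0],p[1]))
```

```text
t 28.32 F press -0.48 2.55 1.75 pos [ 13.52 -41.04 212.59] w 15.94
-71.76756620853038 43.20954069028146
```

Request:
drive_tool --deltas '[{"hand": 1,"tx": -0.034,"ty": -0.095,"tz": 0,"wx": 0,"wy": 0,"wz": 0},{"hand": 1,"tx": -0.043,"ty": -0.091,"tz": 0,"wx": 0,"wy": 0,"wz": 0},{"hand": 1,"tx": -0.052,"ty": -0.087,"tz": 0,"wx": 0,"wy": 0,"wz": 0},{"hand": 1,"tx": -0.06,"ty": -0.081,"tz": 0,"wx": 0,"wy": 0,"wz": 0},{"hand": 1,"tx": 0,"ty": 0,"tz": 0,"wx": 0,"wy": 0,"wz": 0},{"hand": 1,"tx": 0,"ty": 0,"tz": 0,"wx": 0,"wy": 0,"wz": 0},{"hand": 1,"tx": 0,"ty": 0,"tz": 0,"wx": 0,"wy": 0,"wz": 0}]'

```text
time: 28.9
tool_pos: [664.6, 2.2, 212.5]
tcp_rot: [-3.141, -0.0, -1.308]
contact_force: [-1.9, 0.9, 4.9]
grip_width: 15.8
```

Run:
```python
from h import *
fp(); p=toP(get_obs()['tool_pos']); print(np.degrees(np.arctan2(p[1],p[0])),np.hypot(p[0],p[1]))
```

```text
t 28.9 F press -1.64 1.4 4.88 pos [ 27.97 -33.76 212.54] w 15.8
-50.361316143211155 43.8381531197641
```

Request:
drive_tool --deltas '[{"hand": -0.3,"tx": 0,"ty": 0,"tz": 0,"wx": 0,"wy": 0,"wz": 0},{"hand": -0.3,"tx": 0,"ty": 0,"tz": 0,"wx": 0,"wy": 0,"wz": 0},{"hand": -0.3,"tx": 0,"ty": 0,"tz": 0,"wx": 0,"wy": 0,"wz": 0},{"hand": -0.3,"tx": 0,"ty": 0,"tz": 0,"wx": 0,"wy": 0,"wz": 0},{"hand": -0.3,"tx": 0,"ty": 0,"tz": -0.4,"wx": 0,"wy": 0,"wz": 0},{"hand": -0.3,"tx": 0,"ty": 0,"tz": -0.7,"wx": 0,"wy": 0,"wz": 0},{"hand": -0.3,"tx": 0,"ty": 0,"tz": -0.2,"wx": 0,"wy": 0,"wz": 0},{"hand": -0.3,"tx": -0.21,"ty": 0.91,"tz": 0,"wx": 0,"wy": 0,"wz": 0},{"hand": -0.3,"tx": -0.21,"ty": 0.91,"tz": 0,"wx": 0,"wy": 0,"wz": 0},{"hand": -0.3,"tx": -0.21,"ty": 0.91,"tz": 0,"wx": 0,"wy": 0,"wz": 0},{"hand": -0.3,"tx": -0.21,"ty": 0.91,"tz": 0,"wx": 0,"wy": 0,"wz": 0},{"hand": -0.3,"tx": 0,"ty": 0,"tz": 0,"wx": 0,"wy": 0,"wz": 0},{"hand": -0.3,"tx": 0,"ty": 0,"tz": 0,"wx": 0,"wy": 0,"wz": 0},{"hand": -0.3,"tx": 0,"ty": 0,"tz": 0,"wx": 0,"wy": 0,"wz": 0}]'

```text
time: 30.07
tool_pos: [515.7, -3.7, 264.5]
tcp_rot: [-3.139, -0.001, -1.308]
contact_force: [-0.1, -0.9, 0.5]
grip_width: 59.6
```

Run:
```python
from h import *
fp(); go(W(-118,0.5,68),PA-np.pi/2)
```

```text
t 30.07 F press -0.32 -0.81 0.48 pos [-117.38   -0.92  264.5 ] w 59.56
pose [515.7  -3.7 264.5] rpy [-3.1395e+00 -1.0000e-03 -1.3083e+00] d [  -1.     1.2 -196.5] rows 5 per row t [-0.0071  0.0031  0.9825] wz 0.0011
```

Request:
drive_tool --deltas '[{"hand": -0.3,"tx": -0.03,"ty": 0,"tz": 0.5,"wx": 0,"wy": 0,"wz": 0},{"hand": -0.3,"tx": 0,"ty": 0,"tz": 0.9,"wx": 0,"wy": 0,"wz": 0},{"hand": -0.3,"tx": 0,"ty": 0,"tz": 0.9,"wx": 0,"wy": 0,"wz": 0},{"hand": -0.3,"tx": 0,"ty": 0,"tz": 0.9,"wx": 0,"wy": 0,"wz": 0},{"hand": -0.3,"tx": 0,"ty": 0,"tz": 0.9,"wx": 0,"wy": 0,"wz": 0},{"hand": -0.3,"tx": 0,"ty": 0,"tz": 0.5,"wx": 0,"wy": 0,"wz": 0},{"hand": -0.3,"tx": 0,"ty": 0,"tz": 0.3,"wx": 0,"wy": 0,"wz": 0},{"hand": -0.3,"tx": 0,"ty": 0,"tz": 0,"wx": 0,"wy": 0,"wz": 0},{"hand": -0.3,"tx": 0,"ty": 0,"tz": 0,"wx": 0,"wy": 0,"wz": 0},{"hand": 1,"tx": 0,"ty": 0,"tz": 0,"wx": 0,"wy": 0,"wz": 0},{"hand": 1,"tx": 0,"ty": 0,"tz": 0,"wx": 0,"wy": 0,"wz": 0},{"hand": 1,"tx": 0,"ty": 0,"tz": 0,"wx": 0,"wy": 0,"wz": 0},{"hand": 1,"tx": 0,"ty": 0,"tz": 0,"wx": 0,"wy": 0,"wz": 0},{"hand": 1,"tx": 0,"ty": 0,"tz": 0,"wx": 0,"wy": 0,"wz": 0},{"hand": 1,"tx": 0,"ty": 0,"tz": 0,"wx": 0,"wy": 0,"wz": 0},{"hand": 1,"tx": 0,"ty": 0,"tz": 0,"wx": 0,"wy": 0,"wz": 0},{"hand": 1,"tx": 0,"ty": 0,"tz": 0,"wx": 0,"wy": 0,"wz": 0}]'

```text
time: 31.48
tool_pos: [514.6, -2.4, 68.4]
tcp_rot: [-3.141, -0.0, -1.308]
contact_force: [-1.2, -0.8, 4.4]
grip_width: 23.9
```

```bash
python3 -c "
from h import *
fp()"
```

```text
t 31.48 F press -1.38 -0.41 4.36 pos [-118.06    0.57   68.39] w 23.95
```

Request:
drive_tool --deltas '[{"hand": 1,"tx": 0,"ty": 0.025,"tz": 0,"wx": 0,"wy": 0,"wz": 0},{"hand": 1,"tx": 0,"ty": 0,"tz": 0,"wx": 0,"wy": 0,"wz": 0}]'

```text
time: 31.65
tool_pos: [514.6, -2.5, 68.4]
tcp_rot: [-3.139, -0.001, -1.308]
contact_force: [4.6, 2.4, 1.0]
grip_width: 23.6
```

```bash
python3 -c "
from h import *
fp()"
```

```text
t 31.65 F press 5.02 1.1 1.02 pos [-118.07    0.51   68.42] w 23.65
```

Request:
drive_tool --deltas '[{"hand": 1,"tx": 0,"ty": 0.025,"tz": 0,"wx": 0,"wy": 0,"wz": 0},{"hand": 1,"tx": 0,"ty": 0,"tz": 0,"wx": 0,"wy": 0,"wz": 0}]'

```text
time: 31.82
tool_pos: [514.0, -2.8, 68.4]
tcp_rot: [-3.138, -0.001, -1.308]
contact_force: [6.8, 2.1, -0.2]
grip_width: 23.7
```

```bash
python3 -c "
from h import *
fp()"
```

```text
t 31.82 F press 7.1 0.22 -0.23 pos [-118.73    0.41   68.39] w 23.74
```

Request:
drive_tool --deltas '[{"hand": 1,"tx": 0,"ty": 0.025,"tz": 0,"wx": 0,"wy": 0,"wz": 0},{"hand": 1,"tx": 0,"ty": 0,"tz": 0,"wx": 0,"wy": 0,"wz": 0}]'

```text
time: 31.98
tool_pos: [513.2, -3.1, 68.4]
tcp_rot: [-3.138, -0.001, -1.308]
contact_force: [7.0, 1.7, 0.9]
grip_width: 23.8
```

```bash
python3 -c "
from h import *
fp()"
```

```text
t 31.98 F press 7.17 -0.13 0.91 pos [-119.6     0.34   68.4 ] w 23.81
```

It slides flat at about 7 N (N ≈ 4 to 6), inside the window. I relax, release and lift clear.

Request:
drive_tool --deltas '[{"hand": 1,"tx": 0,"ty": -0.04,"tz": 0,"wx": 0,"wy": 0,"wz": 0},{"hand": 1,"tx": 0,"ty": 0,"tz": 0,"wx": 0,"wy": 0,"wz": 0},{"hand": -0.3,"tx": 0,"ty": 0,"tz": 0,"wx": 0,"wy": 0,"wz": 0},{"hand": -0.3,"tx": 0,"ty": 0,"tz": 0,"wx": 0,"wy": 0,"wz": 0},{"hand": -0.3,"tx": 0,"ty": 0,"tz": 0,"wx": 0,"wy": 0,"wz": 0},{"hand": -0.3,"tx": 0,"ty": 0,"tz": 0,"wx": 0,"wy": 0,"wz": 0},{"hand": -0.3,"tx": 0,"ty": 0,"tz": 0,"wx": 0,"wy": 0,"wz": 0},{"hand": -0.3,"tx": 0,"ty": 0,"tz": -0.2,"wx": 0,"wy": 0,"wz": 0},{"hand": -0.3,"tx": 0,"ty": 0,"tz": -0.7,"wx": 0,"wy": 0,"wz": 0},{"hand": -0.3,"tx": 0,"ty": 0,"tz": -0.9,"wx": 0,"wy": 0,"wz": 0},{"hand": -0.3,"tx": 0,"ty": 0.5,"tz": -0.8,"wx": 0,"wy": 0,"wz": 0},{"hand": -0.3,"tx": 0,"ty": 0.5,"tz": -0.8,"wx": 0,"wy": 0,"wz": 0},{"hand": -0.3,"tx": 0,"ty": 0.2,"tz": -0.4,"wx": 0,"wy": 0,"wz": 0},{"hand": -0.3,"tx": 0,"ty": 0,"tz": 0,"wx": 0,"wy": 0,"wz": 0},{"hand": -0.3,"tx": 0,"ty": 0,"tz": 0,"wx": 0,"wy": 0,"wz": 0},{"hand": -0.3,"tx": 0,"ty": 0,"tz": 0,"wx": 0,"wy": 0,"wz": 0}]'

```text
time: 33.32
tool_pos: [466.6, -15.1, 219.5]
tcp_rot: [3.141, 0.0, -1.308]
contact_force: [-1.0, 0.8, 0.0]
grip_width: 59.7
```

Run:
```python
from h import *
fp()
s=capture('side');t=capture('top')
cv2.imwrite('pics/end_s.png',cv2.resize(s[140:300,220:400],None,fx=4,fy=4,interpolation=0)[:600,:,::-1]); cv2.imwrite('pics/end_t.png',cv2.resize(t[100:240,230:470],None,fx=3,fy=3,interpolation=0)[:,:,::-1])
```

```text
t 33.32 F press -0.78 1.02 0.01 pos [-167.68    0.78  219.49] w 59.74
```

View pics/end_s.png

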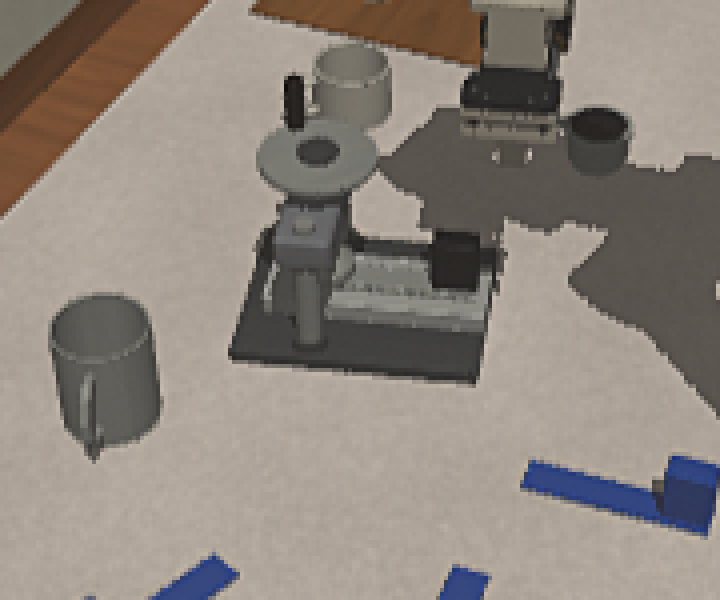

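View pics/end_t.png

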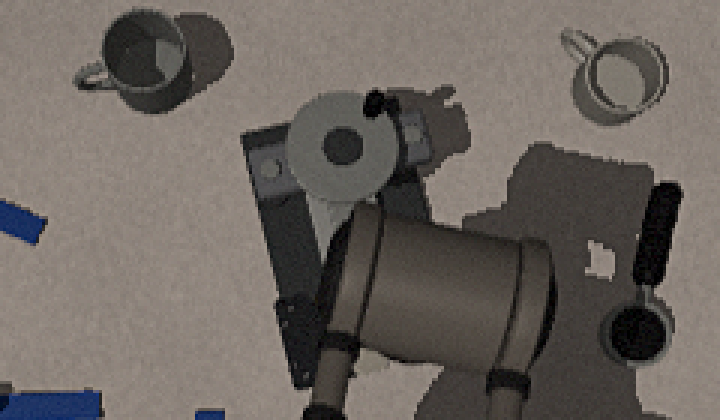

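The gauge lies flat on the bed, handle at side crop (455,260), and the gripper is clear. The jug, cup and portafilter look undisturbed. Handing in.

```bash
python3 -c "
from plant import *
print(close_job())"
```

```text
the job is handed in; nothing more can be done
None
```

I slid the gauge flat under the foot, set the crank by feel and handed the job in at about 33 s; no verdict was reported.

- **Setting the foot:** I turned the crank about 300° down, which clamped the gauge: it would not move at 25 N. Backing off about 90° gave a slide at about 12 N, and about 20° more gave the final setting.
- **Last drag check:** With the blade flat, the gauge slid at about 7 N. That is above the 5 N you named, but inside the 2–10 N allowed. For friction of 0.5 to 0.7 it means the foot presses with roughly 4–6 N.
- **Position:** The blade's end is about 14 mm past the screw axis, good to about 4 mm, and close to the middle line. I worked this out from the tool position, because the tip itself could not be seen under the foot.
- **End state:** The last pictures show the gauge flat on the bed and the gripper clear of it. The portafilter, jug and cup look unmoved by eye; I did not measure them.
- **Doubtful reading:** In the 12 N test my grip was also pressing the gauge down by 2–14 N, and the tool had tilted slightly. I relied on the last test, where the vertical load was below about 1 N.

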